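Cover a keyed ration tray

ROBOT

A 7-joint arm with a two-finger parallel gripper is mounted at the origin on the work surface. World frame = base frame: x ahead of the robot, y to its left, z up, the work surface at z = 0. Lengths are in m, angles in rad, forces in N, time in s.
With the tool pointing down it reaches from about 0.4 to 0.875 m from the base axis. Payload 19.3 kg.
Tool frame: the origin (TCP) lies at the very end of the fingers, on their centre line; the grasp point (between the pads) lies 19 mm behind it; x points along the fingers, y is the direction in which the jaws open and shut, and the axes are right-handed (so a half turn about x gives the same grasp; the last joint's range is limited). The gripper opens to 85 mm and grips with 20 to 120 N. Pads are 22 mm wide; open, the fingers measure 114 mm over their backs; the gripper's body (76 mm by 85 mm) begins 54 mm behind the grasp point. The pads swing forward as they close: fully open they stand 13 mm farther back than shut.
Start: joints at [-1.209, 0.521, -0.036, 1.599, 0.021, 1.021, -0.113], TCP at [0.262, 0.568, 0.231] pointing down, gripper open.
Joint ranges: [-2.91, 2.91], [-0.3, 2.13], [-1.5, 1.42], [0.17, 2.43], [-1.26, 4.41], [0.16, 1.93], [-2.52, 2.52]. Speed limits (rad/s): [1.89, 1.89, 2.39, 2.39, 3.01, 3.01, 3.01].

INTERFACE

Orientations are given as [roll, pitch, yaw] about the fixed x, y, z axes, in that order (R = Rz(yaw) Ry(pitch) Rx(roll)).
In Python, from workcell import bot, grab_frame, job_done gives the robot as it stands.
- The arm moves only by the shell command python3 -m pendant 'ROWS' [OPENING] [FORCE]. ROWS is JSON, a list of rows, each a list of 4 numbers: the shift along the tool's x, y, z in mm, then the turn about the tool's x in degrees. A call has 1 to 12 rows; each row shifts and turns the commanded pose from where the row before left it, along the tool's axes as they then stand; what a row does not reach is not made up. A row lasts 1/8 s, in which the tool goes at most 62.5 mm and 10.7 degrees, less where a joint would pass 70% of its speed; a pose out of reach is approached as far as the arm can. A call is refused whole if a number of a shift passes 62.5 or a number of a turn 10.7, either way. A call with a gripper value outside its range is refused whole. OPENING is the opening, from -1 (shut) to 1 (fully open), set as the call begins (- or left out, the last holds). The fingers move at their own pace and stop on an object; FORCE is the grip in N (left out, the last holds). Time passes only in rows, so rows that do not move let the fingers close. It gives the time, the measured TCP pose, the force and the opening at its end, in the units of the state.
- bot.observe(): the state, without advancing time (a new reading comes with each control period).
- grab_frame(name): name is "scene" or "top"; returns a dict with "img" (400x640x3 uint8, red, green, blue), "fovy" (degrees; the focal length in pixels is half the picture's height over the tangent of half this angle, whatever the lens; pixels are square), "cx", "cy" (the principal point, pixels), "k1" (the pictures are not rectified: a ray, as slopes to the right and down, at radius r is drawn at 1 + k1 r^2 times it, then the intrinsics apply), "R" (3x3) and "t" (3): a world point X has camera coordinates R X + t. Camera axes: x right, y down, z forward; pixel columns grow to the right and rows downward; lengths in m; the calibration is good to about 2 mm. A picture is of the moment at which its call begins. There is no depth.
- job_done(): hands the job in, once; it reports no verdict.
The state is a dict: "clock": time; "qpos": joint angles; "qd": joint speeds; "joint_efforts": joint torques, N m; "position": TCP position; "tool_rot": TCP orientation; "force": force on the tool from outside, world axes, zero at the start; "moment": the same for the moment, N m; "grip_width": finger opening in m.
Only numpy, scipy, OpenCV 4.12 (cv2) and the standard library are available. Lean on these libraries where they do the work, as an engineer would, in place of code of your own. Each camera call takes 0.05 s, during which the arm holds its last target.

TASK

Put the matching flat cover on the loaded ration tray: the one of the two covers in the plywood rack whose side notches are where the tray's two keys are. The covers lie too deep in their lanes to be gripped, so push the right one along its lane until its front end overhangs the rack enough to pinch, then carry it over and set it down gently on the tray, with both keys in their notches and the cover flat on the rim all round. Do not shift the tray, and leave the other cover, the rack and the other things on the table where they are.

Things in the scene. Friction and masses are not known exactly. Their poses are not given: they have to be found in the camera images.
- cover_c (a point): Centre (half-way up) of the cover that fits: flat white plate 170 (x) x 64 (y) x 12 mm, about 0.15 kg. Two staggered notches right through it, 16 mm wide along x, 15 mm deep: in the +y edge at x = +45 mm, in the -y edge at x = 0. Starts in one lane, x along the rack's x, its front (-x) end 15 to 45 mm behind the lip.
- waisted_c (a point): Centre (half-way up) of the other cover, which does not fit and stays in its lane: same plate, same size, material and mass, but its two notches lie opposite each other (both at x = +20 mm), so it looks waisted.
- rack: Fixed plywood rack, 250 (x) x 164 (y) mm, origin at the centre of its underside on the table. Two lanes run along x, centred at y = +39 and -39 mm, 70 mm wide, open at front and back. Lane floor 50 mm above the table; lane walls 8 mm thick, tops 14 mm above the floor (2 mm above a cover). Which cover is in which lane varies.
- lip (a point): Middle of the rack's front lip (rack x = -125 mm, y = 0), at lane floor height, 50 mm above the table. Its x points inward along the lanes. The front faces the table's middle, roughly world -y; nothing lies below an overhanging cover down to the table.
- tray: Loaded grey plastic tray standing loose, about 0.7 kg, 170 (x) x 58 (y) mm, rim 44 mm high, three tins inside below the rim. Origin: centre of its underside. The cover fits with its x and y along the tray's and its centre 50 mm above this origin, about 2 mm of play round each key. Its x points within about 40 degrees of the rack's x.
- key_p (a point): Top of the key on the tray's +y rim, at tray x = +45, y = +24 mm, 58 mm high. Both keys are 12 mm wide along x, 10 mm along y, and 8 x 8 mm over their top 8 mm; they rise 14 mm above the rim.
- key_m (a point): Top of the key on the tray's -y rim, at tray x = 0, y = -24 mm, 58 mm high.
- can_a: Bystander: green and steel food can, 66 mm across, 74 mm high, standing beside the tray. Origin: centre of its underside.
- can_b: Bystander: food can as can_a, on the tray's other side. Origin: centre of its underside.
- can_c: Bystander: food can as can_a, beyond the rack. Origin: centre of its underside.
- flask: Bystander: tall dark steel flask, 64 mm across, 180 mm high, in front of the robot between tray and rack. Origin: centre of its underside.
- jar: Bystander: amber jar, 60 mm across, 85 mm high. Origin: centre of its underside.
- tape: Bystander: roll of tape lying flat, 90 mm across, 48 mm high. Origin: centre of its underside.
- smallbox: Bystander: small cardboard box 90 x 60 x 50 mm. Origin: centre of its underside.
There are look-alikes about, which are no part of the job. Leave any black look-alike of the part that bears cover_c alone.

How it is judged:
On the way:
1. the fitting cover has been pushed out, still lying on the rack, until its front end overhangs the front lip by more than 30 mm (x of cover_c in the frame of rack between -0.125 and -0.07 m and z of cover_c in the frame of rack between 0.051 and 0.062 m and y of cover_c in the frame of rack between -0.08 and 0.08 m and angle between cover_c's own z axis and vertical below 0.1 rad), for 0.2 s.
At the end, for the whole second after the job is handed in: The fitting cover lies released, still and flat on the tray's rim, centred on the tray within 6 mm each way and 3 mm in height, turned within 7 degrees of it, both keys in their notches; the tray stands upright within 30 mm of its starting place; the other cover is within 30 mm of its own (x of cover_c in the frame of tray between -0.006 and 0.006 m and y of cover_c in the frame of tray between -0.006 and 0.006 m and z of cover_c in the frame of tray between 0.047 and 0.053 m and angle between the x axis of cover_c and the x axis of tray, either way round below 0.12 rad and angle between each of cover_c, tray's own z axis and vertical below 0.04 rad and linear speed of each of cover, tray below 0.02 m/s and distance of each of tray, waisted_c from where it was at the start of the episode below 0.03 m); the robot touches nothing.
It fails at once if the other cover was moved more than 30 mm (distance of waisted_c from where it was at the start of the episode above 0.03 m).
It fails at once if the tray was shifted more than 30 mm or tipped (distance of tray from where it was at the start of the episode above 0.03 m or angle between tray's own z axis and vertical above 0.2 rad).
It fails at once if a bystander was shifted more than 40 mm (distance of any of can_a, can_b, can_c, flask, jar, tape, smallbox from where it was at the start of the episode above 0.04 m).
It fails at once if the cover was dropped or slammed onto the tray: moving faster than 0.5 m/s within 35 mm above its seat (horizontal distance between cover_c and tray below 0.04 m and z of cover_c in the frame of tray below 0.085 m and linear speed of cover above 0.5 m/s).
It also fails if it takes over 58 s, if anything falls off the work surface, if the arm or the gripper's body presses on something with over 40 N, if the wrist force passes 120 N, or if a joint passes its speed limit or range.

## Working session

There is one attempt and no reset: what is moved stays moved. The work goes in short steps, Python scripts to look and compute and a shell command to move; the robot and the scene stay as the last step left them, time stands still between calls to the robot, and variables do not carry over. Pictures are saved under pics/ and viewed, and the job is handed in when it is done.

```bash
ls; mkdir -p pics; cat > h.py <<'E'
import numpy as np, cv2, json, pickle, sys
from workcell import bot, grab_frame, job_done
def snap(name, tag):
    f=grab_frame(name); pickle.dump(f,open(f'pics/{tag}.pkl','wb'))
    cv2.imwrite(f'pics/{tag}.png', f['img'][:,:,::-1]); return f
def load(tag): return pickle.load(open(f'pics/{tag}.pkl','rb'))
def K(f):
    h=f['img'].shape[0]; F=h/2/np.tan(np.radians(f['fovy'])/2)
    return np.array([[F,0,f['cx']],[0,F,f['cy']],[0,0,1.]]), np.array([f['k1'],0,0,0,0.])
def proj(f,X):
    k,d=K(f); R=np.array(f['R']);t=np.array(f['t'],float)
    p,_=cv2.projectPoints(np.array(X,float).reshape(-1,1,3),cv2.Rodrigues(R)[0],t,k,d); return p.reshape(-1,2)
def back(f,uv,z):
    k,d=K(f); R=np.array(f['R']);t=np.array(f['t'],float)
    n=cv2.undistortPoints(np.array(uv,float).reshape(-1,1,2),k,d).reshape(-1,2)
    rays=np.c_[n,np.ones(len(n))]@R; c=-R.T@t
    return c+rays*((np.broadcast_to(z,len(n))-c[2])/rays[:,2])[:,None]
def crop(f,u0,v0,u1,v1,s,name):
    im=cv2.resize(f['img'][v0:v1,u0:u1,::-1],None,fx=s,fy=s,interpolation=cv2.INTER_CUBIC); cv2.imwrite(f'pics/{name}.png',im)
E
python3 - <<'E'
from h import *
for n in('scene','top'):
    f=snap(n,n+'0'); print(n,f['fovy'],f['cx'],f['cy'],f['k1'],np.round(-np.array(f['R']).T@f['t'],3))
o=bot.observe(); print({k:np.round(v,3) for k,v in o.items()})
E
```

```text
pics
scene 50.085356937695316 325.67177319294535 198.05074618529875 0.012152543950467548 [0.906 0.86  1.173]
top 43.137462004537355 317.09415490204 194.6978320143745 -0.13432337329511315 [0.153 0.103 1.613]
{'clock': np.float64(0.1), 'qpos': array([-1.209,  0.522, -0.036,  1.6  ,  0.021,  1.021, -0.113]), 'qd': array([ 0.002, -0.002, -0.001, -0.001,  0.001, -0.   ,  0.002]), 'joint_efforts': array([ 2.0000e-03, -9.2849e+01,  1.9840e+00, -3.7054e+01,  1.8000e-02,
        5.0000e-03,  0.0000e+00]), 'position': array([0.261, 0.567, 0.231]), 'tool_rot': array([-1.492,  1.57 , -1.923]), 'force': array([-0.739, -0.14 , -0.197]), 'moment': array([-0.013,  0.041, -0.015]), 'grip_width': np.float64(0.086)}
```

View pics/scene0.png

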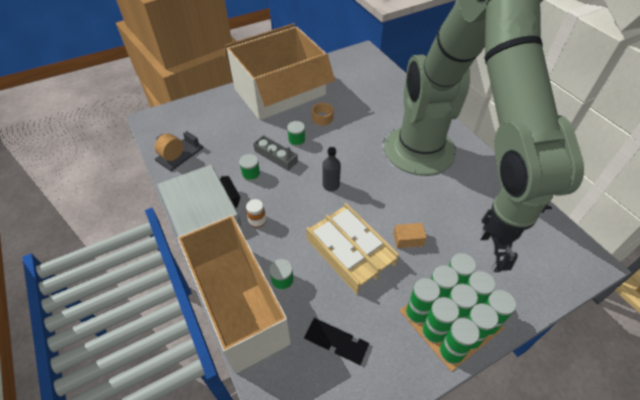

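View pics/top0.png

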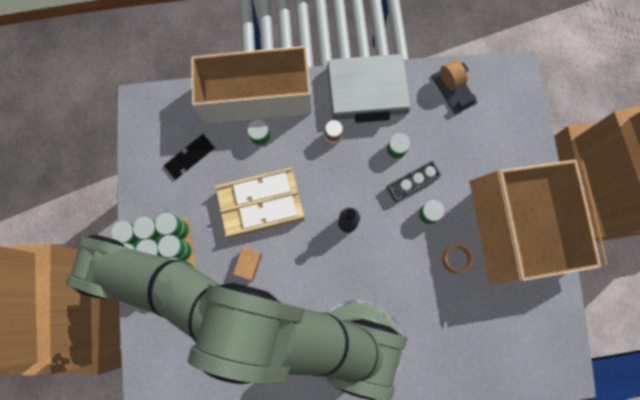

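```bash
python3 - <<'E'
from h import *
f=load('top0'); crop(f,205,155,315,245,7,'c1'); crop(f,375,150,455,210,9,'c2')
g=load('scene0'); crop(g,295,195,405,295,7,'c3'); crop(g,240,125,310,175,10,'c4')
E
```

```text
(no output)
```

View pics/c1.png

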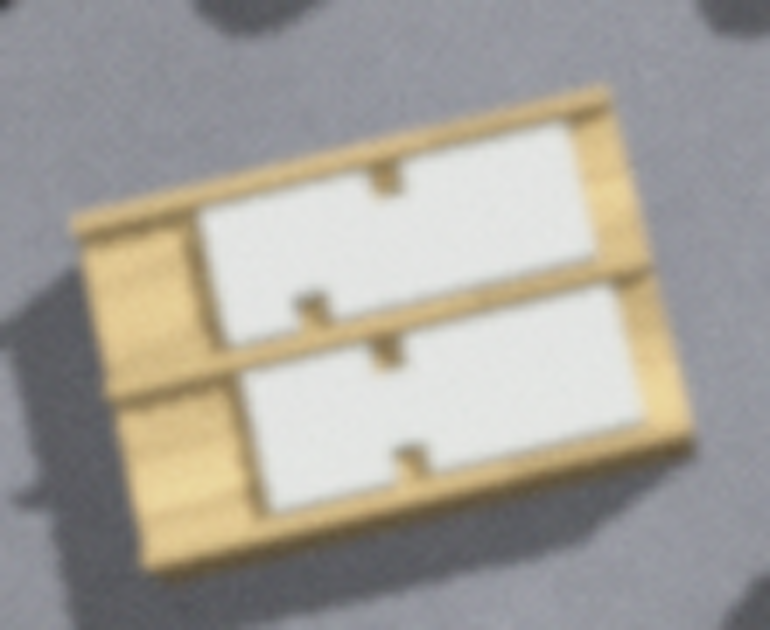

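View pics/c2.png

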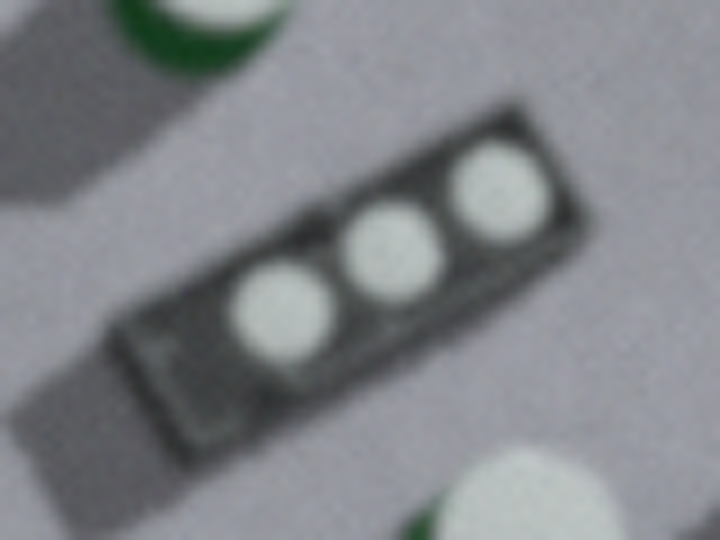

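View pics/c3.png

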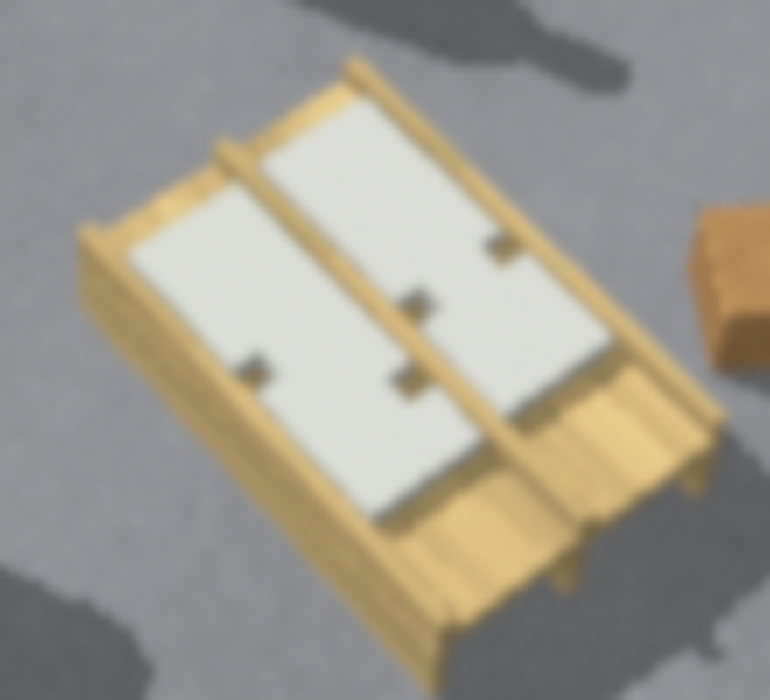

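View pics/c4.png

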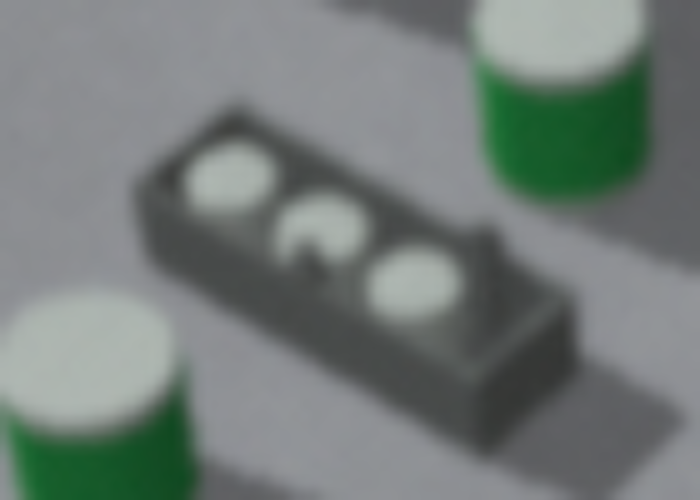

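```bash
cat > fit.py <<'E'
from h import *
from scipy.optimize import least_squares
def cpx(pts,u0,v0,s): return (np.array(pts,float)+.5)/s-.5+[u0,v0]
def world(p,X):
    c,s=np.cos(p[2]),np.sin(p[2]); X=np.array(X,float)
    return np.c_[p[0]+c*X[:,0]-s*X[:,1],p[1]+s*X[:,0]+c*X[:,1],X[:,2]]
def fit(obs,p0):  # obs list of (frame, X, uv)
    r=lambda p:np.concatenate([(proj(f,world(p,X))-uv).ravel() for f,X,uv in obs])
    s=least_squares(r,p0,loss='soft_l1'); return s.x, r(s.x).reshape(-1,2)
def rect(a,b,z): return [[-a,-b,z],[a,-b,z],[a,b,z],[-a,b,z]]
E
python3 - <<'E'
from fit import *
t=load('top0');s=load('scene0')
p0=[.45,.35,np.pi/2]
# rack: order (-x,-y),(+x,-y),(+x,+y),(-x,+y)
ob=[(t,rect(.125,.082,.064),cpx([(607,88),(72,215),(150,572),(692,445)],205,155,7)),
    (s,rect(.125,.082,.064),cpx([(80,230),(440,622),(727,415),(355,58)],295,195,7))]
for o in ([ob[0]],[ob[1]],ob):
    p,r=fit(o,p0);print('rack',p.round(4),r.round(1).tolist())
rack=p
X=rect(.085,.032,.062)
ob=[(t,X,cpx([(572,123),(203,210),(228,347),(598,257)],205,155,7)),
    (s,X,cpx([(128,258),(375,518),(485,432),(235,180)],295,195,7))]
for o in ([ob[0]],[ob[1]],ob):
    p,r=fit(o,p0);print('cover',p.round(4),r.round(1).tolist())
c=p
d=c[:2]-rack[:2];cc,ss=np.cos(rack[2]),np.sin(rack[2]);print('cover in rack',cc*d[0]+ss*d[1],-ss*d[0]+cc*d[1])
X=np.array([[.045,.024,.058],[0,-.024,.058]]) 
X=np.vstack([X,rect(.085,.029,.044)])
ob=[(t,X,cpx([(272,374),(313,213),(515,103),(115,332),(190,468),(590,215)],375,150,9)),
    (s,X,cpx([(487,228),(312,252),(140,185),(470,370),(575,300),(240,100)],240,125,10))]
for o in ([ob[0]],[ob[1]],ob):
    p,r=fit(o,[.45,-.1,2.]);print('tray',p.round(4),r.round(1).tolist())
np.save('poses0.npy',np.array([rack,c,p]))
for f,n,(u0,v0,u1,v1),S in((t,'ot',(375,150,455,210),9),(s,'os',(240,125,310,175),10)):
    im=cv2.resize(f['img'][v0:v1,u0:u1,::-1],None,fx=S,fy=S,interpolation=cv2.INTER_CUBIC)
    for X in (rect(.085,.029,.044),rect(.085,.029,0),[[.045+a,.024+b,.058] for a,b in((-.004,-.004),(.004,-.004),(.004,.004),(-.004,.004))],[[a,-.024+b,.058] for a,b in((-.004,-.004),(.004,-.004),(.004,.004),(-.004,.004))]):
        q=((proj(f,world(p,X))-[u0,v0]+.5)*S-.5).round().astype(int)
        cv2.polylines(im,[q],True,(0,0,255),1)
    cv2.imwrite(f'pics/{n}.png',im)
E
```

```text
rack [0.4732 0.2655 1.7201] [[0.5, 0.4], [-0.0, 0.6], [-0.8, -0.2], [0.3, -0.9]]
rack [0.4776 0.2656 1.7272] [[-0.5, -0.0], [-0.0, 0.5], [0.2, -0.2], [0.2, -0.5]]
rack [0.4756 0.2653 1.7244] [[0.3, -0.4], [-0.1, 0.0], [-0.7, -0.9], [0.3, -1.8], [0.1, -0.4], [0.4, 0.2], [0.7, -0.4], [0.8, -0.8]]
cover [0.5159 0.2535 1.7173] [[-0.5, 0.1], [-0.1, -0.0], [0.3, -0.3], [0.3, 0.2]]
cover [0.5188 0.255  1.7451] [[-0.4, -0.3], [-0.1, -0.3], [0.3, 0.2], [0.1, 0.4]]
cover [0.5171 0.2541 1.7296] [[-0.9, -0.6], [-0.4, -0.1], [0.3, -0.3], [0.1, -0.6], [0.2, -1.0], [-0.2, -0.6], [0.4, 0.1], [0.8, -0.1]]
cover in rack -0.017472805750829778 -0.039290136322327696
tray [ 0.5014 -0.2293  2.0113] [[1.5, 1.6], [0.7, -0.2], [-1.4, -1.0], [-1.2, -0.6], [0.1, -0.3], [0.0, 1.5]]
tray [ 0.5061 -0.2316  1.9664] [[-0.1, 0.1], [-0.5, -0.5], [-0.4, -0.3], [0.4, 1.6], [0.4, -0.4], [0.2, -0.0]]
tray [ 0.5042 -0.2306  1.9931] [[1.5, 0.6], [1.1, -1.1], [-0.7, -1.6], [-1.0, -2.0], [0.0, -1.5], [0.4, 1.2], [0.5, -0.2], [0.2, -0.4], [-0.1, 0.1], [1.6, 1.3], [1.2, -0.8], [0.2, 0.2]]
```

View pics/ot.png

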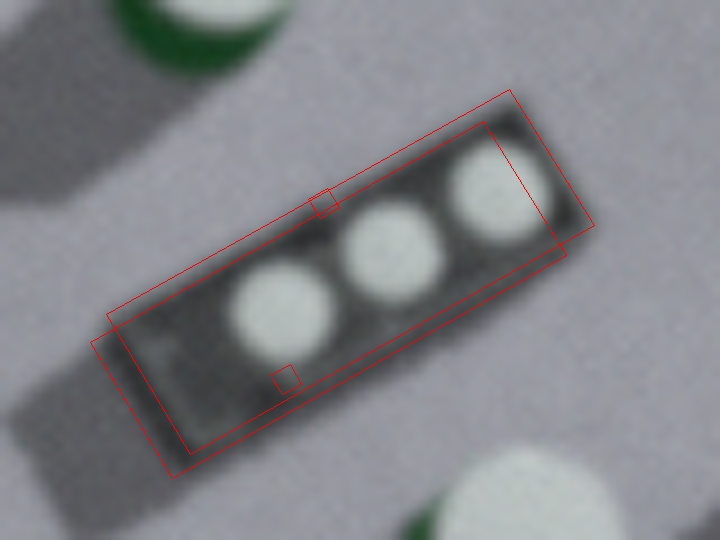

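View pics/os.png

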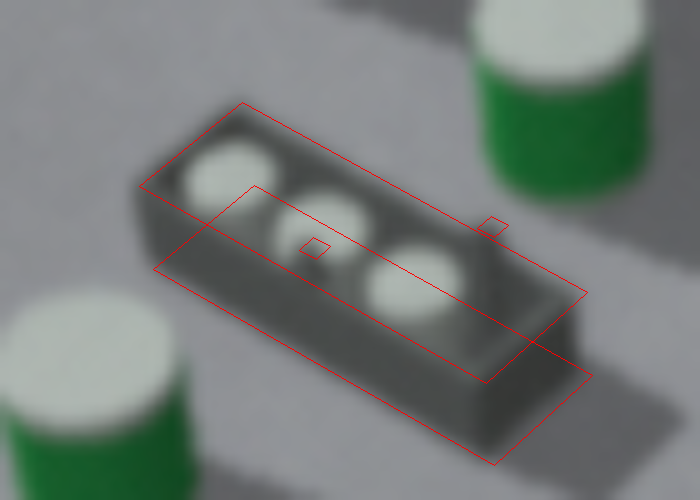

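```bash
python3 - <<'E'
from fit import *
t=load('top0');s=load('scene0')
print('cans top',back(t,[(399,145),(432.5,210.5),(258.5,131)],.074).round(3).tolist())
print('cans scene',back(s,[(249,159),(296.5,127.5),(281,268)],.074).round(3).tolist())
print('flask top',back(t,[(350,216)],.18).round(3), back(t,[(348,220)],.09).round(3),'scene',back(s,[(332,152)],.18).round(3))
print('jar',back(t,[(334,127)],.085).round(3),'smallbox',back(t,[(247.5,264)],.05).round(3))
P=np.load('poses0.npy');rack,c,tr=P
for X in ([[.045,.0,0]],[[0,0,0]],[[-.045,0,0]]): print('tray pt',world(tr,X)[0].round(3))
from scipy.spatial.transform import Rotation as R
o=bot.observe();M=R.from_euler('xyz',o['tool_rot']).as_matrix();print(M.round(3)); print('yaw of tool y',np.degrees(np.arctan2(M[1,1],M[0,1])))
for n,x in(('can_a/b in tray',back(t,[(399,145),(432.5,210.5)],.074)),):
    d=x[:,:2]-tr[:2];cc,ss=np.cos(tr[2]),np.sin(tr[2]);print(n,np.c_[cc*d[:,0]+ss*d[:,1],-ss*d[:,0]+cc*d[:,1]].round(3))
E
```

```text
cans top [[0.614, -0.192, 0.074], [0.394, -0.271, 0.074], [0.701, 0.251, 0.074]]
cans scene [[0.62, -0.199, 0.074], [0.398, -0.266, 0.074], [0.71, 0.254, 0.074]]
flask top [[ 0.383 -0.005  0.18 ]] [[ 0.386 -0.005  0.09 ]] scene [[0.399 0.005 0.18 ]]
jar [[0.688 0.009 0.085]] smallbox [[0.283 0.315 0.05 ]]
tray pt [ 0.486 -0.19   0.   ]
tray pt [ 0.504 -0.231  0.   ]
tray pt [ 0.523 -0.272  0.   ]
[[-0.     0.419  0.908]
 [-0.001  0.908 -0.419]
 [-1.    -0.001  0.   ]]
yaw of tool y 65.25652166000562
can_a/b in tray [[-0.01  -0.116]
 [ 0.009  0.117]]
```

```bash
cat > go.py <<'E'
from h import *
from scipy.spatial.transform import Rotation as R
def go(x,y,z,yaw=None):
    o=bot.observe();M=R.from_euler('xyz',o['tool_rot']).as_matrix();p=np.array(o['position'])
    d=M.T@(np.array([x,y,z])-p)*1000
    yw=np.degrees(np.arctan2(M[1,1],M[0,1]))
    print('clock',round(float(o['clock']),2),'pos',p.round(4),'yaw',round(yw,2),'F',np.round(o['force'],1),'grip',round(float(o['grip_width']),4),'tilt',np.round(M[:,0],4))
    print('shift mm',d.round(1),'' if yaw is None else 'turn %.2f'%(-(yaw-yw)))
E
python3 -m pendant '[[0,-8,30,0],[0,-8,30,0],[0,-8,30,0],[0,-8,30,0],[0,-8,30,0],[0,-8,30,0],[0,-8,30,0],[0,-8,30,0],[0,-7,30,0],[0,-6,27,0]]' -1 40
python3 -m pendant '[[10,0,0,9],[10,0,0,10],[10,0,0,10],[10,0,0,10],[10,0,0,10],[10,0,0,7.6],[0,0,0,0],[0,0,0,0]]'
python3 -c "
from go import *
go(.499,.373,.055,8.66)"
```

```text
clock: 1.35
position: [0.4998, 0.3724, 0.231]
tool_rot: [-1.817, 1.57, -2.249]
force: [-0.7, 0.2, -0.2]
grip_width: 0.0
clock: 2.35
position: [0.4991, 0.3735, 0.1715]
tool_rot: [2.326, 1.571, 0.909]
force: [0.9, -0.4, -0.1]
grip_width: 0.0
clock 2.35 pos [0.4991 0.3735 0.1715] yaw 8.84 F [ 0.9 -0.4 -0.1] grip 0.0 tilt [ 1.e-04  1.e-04 -1.e+00]
shift mm [116.5  -0.2   0.5] turn 0.18
```

```bash
python3 -m pendant '[[20,0,0,0],[20,0,0,0],[20,0,0,0],[20,0,0,0],[0,0,0,0]]'
python3 - <<'E'
from h import *
t=snap('top','top1');s=snap('scene','scene1')
a=cv2.resize(t['img'][130:260,190:330,::-1],None,fx=4,fy=4,interpolation=cv2.INTER_CUBIC)
crop(t,190,130,330,250,5,'d1');crop(s,290,180,430,300,5,'d2')
E
```

```text
clock: 2.98
position: [0.4986, 0.3729, 0.0902]
tool_rot: [-1.068, 1.569, -2.487]
force: [-0.3, -0.2, 0.3]
grip_width: 0.0001
```

View pics/d1.png

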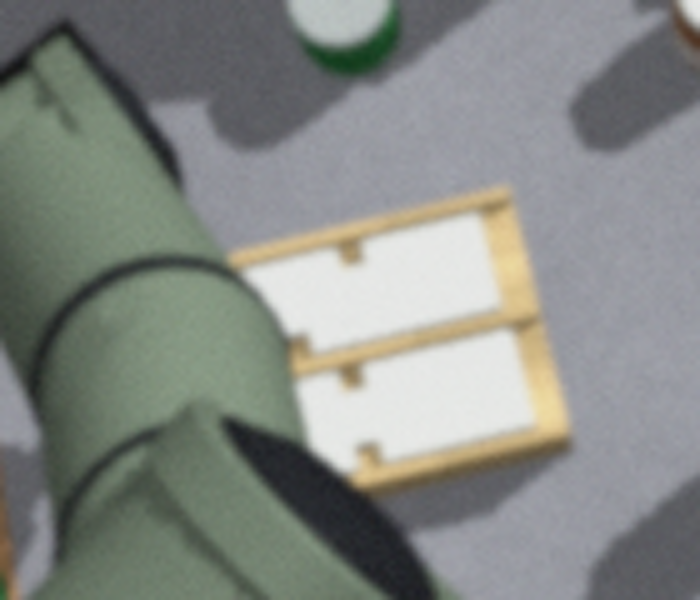

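View pics/d2.png

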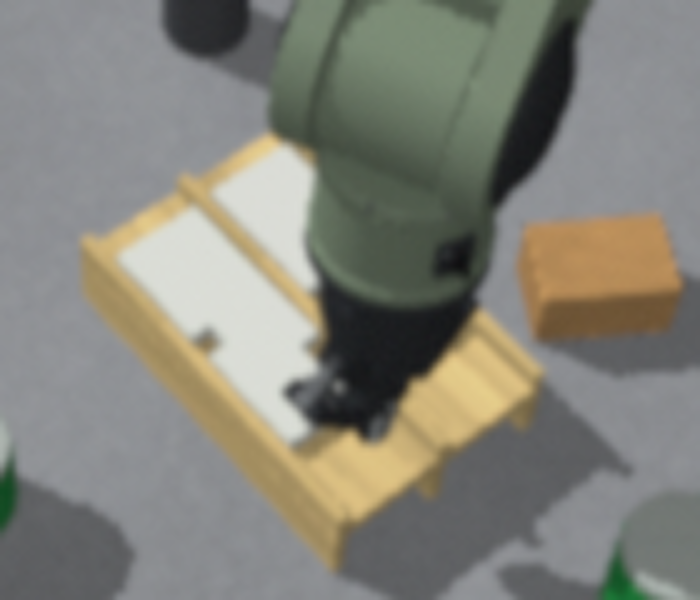

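```bash
python3 - <<'E'
from h import *
from scipy.spatial.transform import Rotation as R
s=load('scene1');o=bot.observe();M=R.from_euler('xyz',o['tool_rot']).as_matrix();p=np.array(o['position'])
u0,v0,S=320,220,12
im=cv2.resize(s['img'][220:270,320:385,::-1],None,fx=S,fy=S,interpolation=cv2.INTER_CUBIC)
pts=[p+M@np.array(v) for v in([0,0,0],[0,.015,0],[0,-.015,0],[0,0,.011],[0,0,-.011])]+[[p[0],p[1],.05]]
for q in proj(s,pts):
    q=((q-[u0,v0]+.5)*S-.5).astype(int);cv2.circle(im,tuple(map(int,q)),4,(0,0,255),-1)
cv2.imwrite('pics/d3.png',im);print(p)
E
```

```text
[0.49939534 0.37340083 0.09175754]
```

View pics/d3.png

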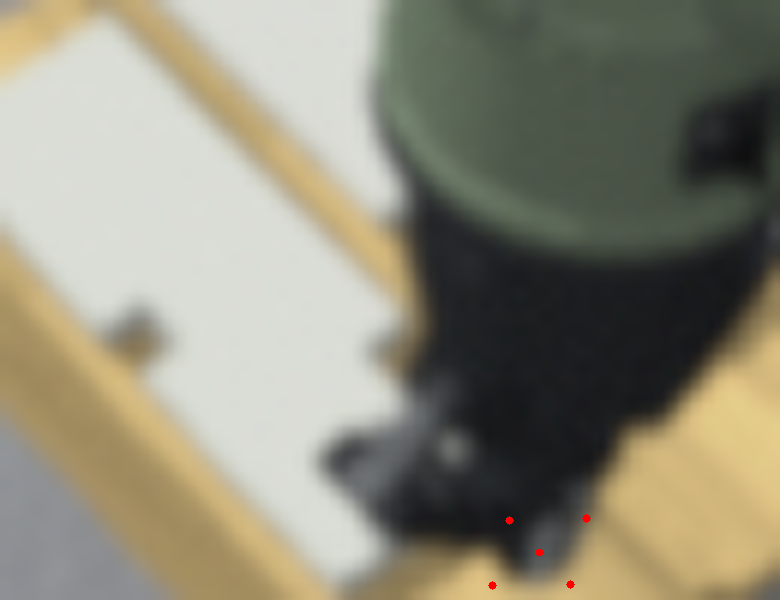

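```bash
python3 -m pendant '[[12,0,0,0],[12,0,0,0],[12,0,0,0],[0,0,0,0]]'
python3 -c "
from go import *
import numpy as np
P=np.load('poses0.npy');r=P[0];y=np.radians(98.66)
# finger centre at pushed-out state: cover centre rack x -0.100 -> back end -0.015 -> finger +0.011
b=np.array([.517,.2541])+ (-.0825)*np.array([np.cos(y),np.sin(y)])
e=b+.096*np.array([np.cos(y),np.sin(y)]);print(e)
go(e[0],e[1],.055,8.66)"
```

```text
clock: 3.58
position: [0.4986, 0.3729, 0.054]
tool_rot: [-0.982, 1.569, -2.401]
force: [-1.3, -0.5, -0.3]
grip_width: -0.0002
[0.5149673  0.26744609]
clock 3.58 pos [0.4986 0.3729 0.054 ] yaw 8.66 F [-1.3 -0.5 -0.3] grip -0.0002 tilt [-0.0014 -0.0013 -1.    ]
shift mm [ -0.8   0.3 106.8] turn -0.00
```

```bash
python3 -m pendant '[[0,0,8,0],[0,0,8,0],[0,0,8,0],[0,0,8,0],[0,0,8,0],[0,0,8,0],[0,0,8,0],[0,0,8,0],[0,0,7,0],[0,0,7,0],[0,0,7,0],[0,0,5,0]]'
python3 - <<'E'
from h import *
t=snap('top','top2');s=snap('scene','scene2')
crop(t,190,130,330,250,5,'e1');crop(s,290,180,430,300,5,'e2')
E
```

```text
clock: 5.08
position: [0.5127, 0.2839, 0.0553]
tool_rot: [-0.517, 1.571, -1.936]
force: [-0.4, 0.7, 1.4]
grip_width: 0.0002
```

View pics/e1.png

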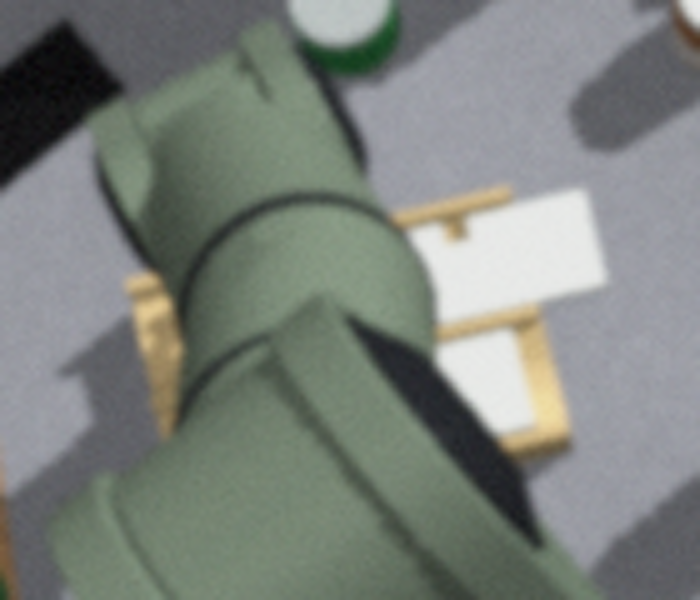

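View pics/e2.png

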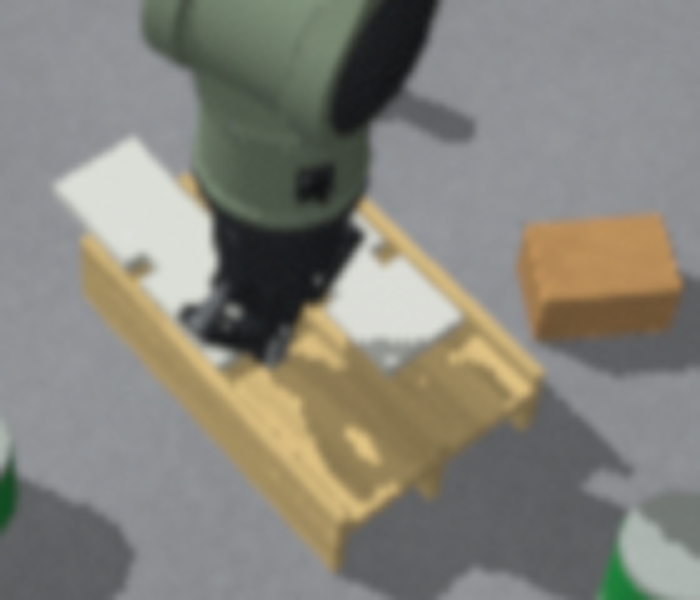

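```bash
python3 -m pendant '[[0,0,5,0],[0,0,5,0],[0,0,4,0],[0,0,0,0],[0,0,0,0]]'
python3 - <<'E'
from fit import *
t=snap('top','top3');s=snap('scene','scene3')
crop(t,265,155,325,205,12,'e3');crop(s,295,200,345,250,12,'e4')
E
```

```text
clock: 5.8
position: [0.5147, 0.2706, 0.0553]
tool_rot: [-1.202, 1.571, -2.622]
force: [0.1, -0.3, -0.3]
grip_width: -0.0002
```

View pics/e3.png

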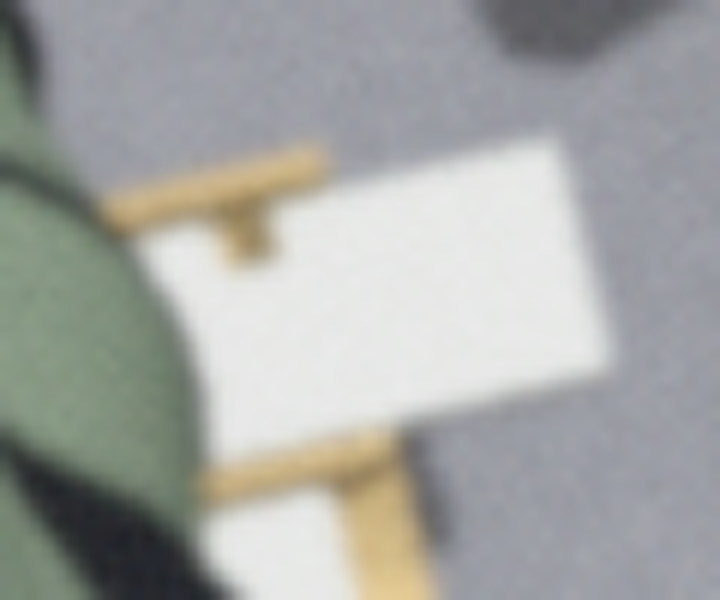

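View pics/e4.png

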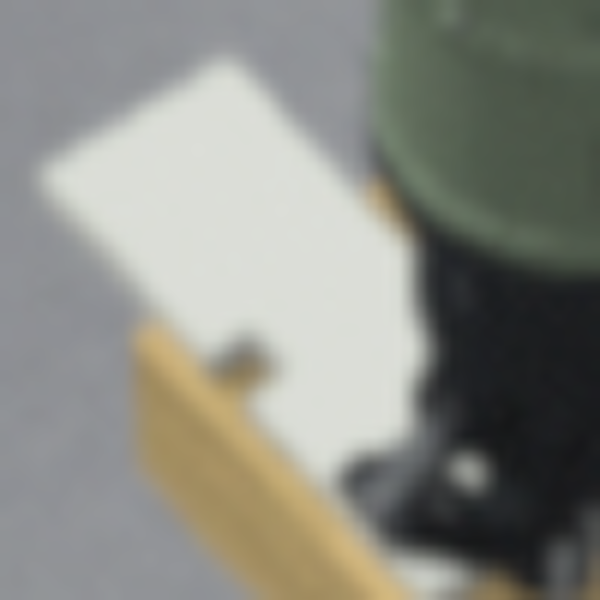

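```bash
python3 -m pendant '[[0,0,-8,0],[-25,0,0,0],[-35,0,0,0],[-45,0,0,0],[-25,0,0,0],[0,0,30,0],[0,0,40,0],[0,0,40,0],[0,0,40,0],[0,0,12,0],[0,0,0,0]]'
python3 - <<'E'
from fit import *
from go import go
t=load('top3');s=load('scene3')
# points: (-x,-y) front upper, (-x,+y) front lower, notch in -y edge inner mid (0,-.017)
X=[[-.085,-.032,.062],[-.085,.032,.062]]
ob=[(t,X,cpx([(557,137),(610,372)],265,155,12)),(s,X,cpx([(43,172),(235,55)],295,200,12))]
for o in ([ob[0]],[ob[1]],ob):
    p,r=fit(o,[.53,.17,1.722]);print('cover',p.round(4),r.round(1).tolist())
y=np.radians(98.66);c=p[:2].copy()
f=world(p,[[-.085,0,0]])[0][:2]
g=f+.040*np.array([np.cos(y),np.sin(y)]);print('front',f,'grasp',g)
go(g[0],g[1],.030,8.66)
E
```

```text
clock: 7.28
position: [0.538, 0.1185, 0.1853]
tool_rot: [3.03, 1.571, 1.61]
force: [-0.3, 1.2, 1.1]
grip_width: -0.0002
cover [0.53   0.1731 1.6991] [[0.0, 0.2], [-0.0, -0.2]]
cover [0.5287 0.1736 1.7258] [[0.1, -0.1], [-0.1, 0.1]]
cover [0.5295 0.1732 1.7099] [[-0.2, 0.1], [-0.0, -0.3], [0.1, -0.4], [0.0, 0.0]]
front [0.54126405 0.08903864] grasp [0.53524123 0.12858261]
clock 7.28 pos [0.538  0.1185 0.1853] yaw 8.62 F [-0.3  1.2  1.1] grip -0.0002 tilt [-0.e+00  2.e-04 -1.e+00]
shift mm [155.4  -1.2 -10.3] turn -0.04
```

```bash
python3 -m pendant '[[0,-1,-8,0],[0,0,0,0],[20,0,0,0],[25,0,0,0],[25,0,0,0],[0,0,0,0],[0,0,0,0]]' 1 60
python3 - <<'E'
from fit import *
t=snap('top','top4');s=snap('scene','scene4')
crop(t,255,135,335,205,9,'f3');crop(s,280,170,350,240,9,'f4')
from go import go
go(.535,.1265,.03,8.66)
E
```

```text
clock: 8.15
position: [0.5361, 0.1265, 0.1161]
tool_rot: [1.743, 1.57, 0.324]
force: [1.0, 0.6, 0.3]
grip_width: 0.0854
clock 8.25 pos [0.5362 0.1264 0.1163] yaw 8.67 F [ 0.5 -0.  -0.4] grip 0.0852 tilt [ 1.3e-03  5.0e-04 -1.0e+00]
shift mm [86.3 -1.3 -0.3] turn 0.01
```

View pics/f3.png

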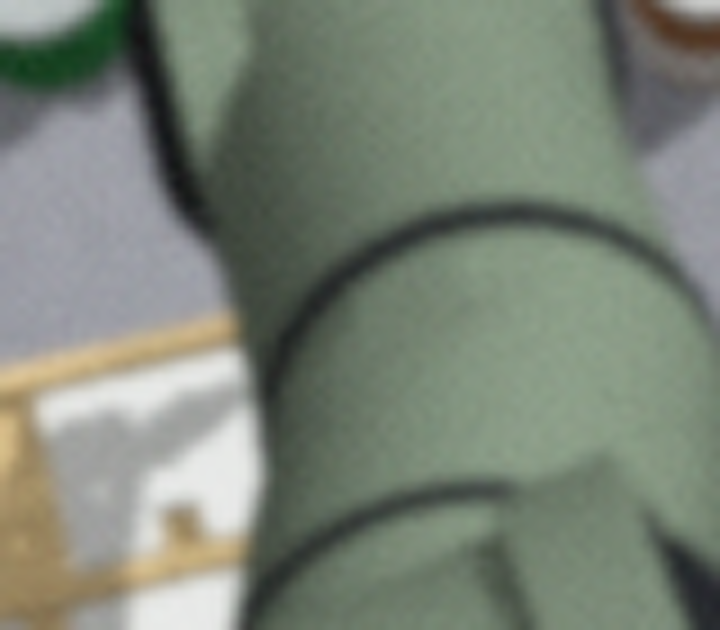

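View pics/f4.png

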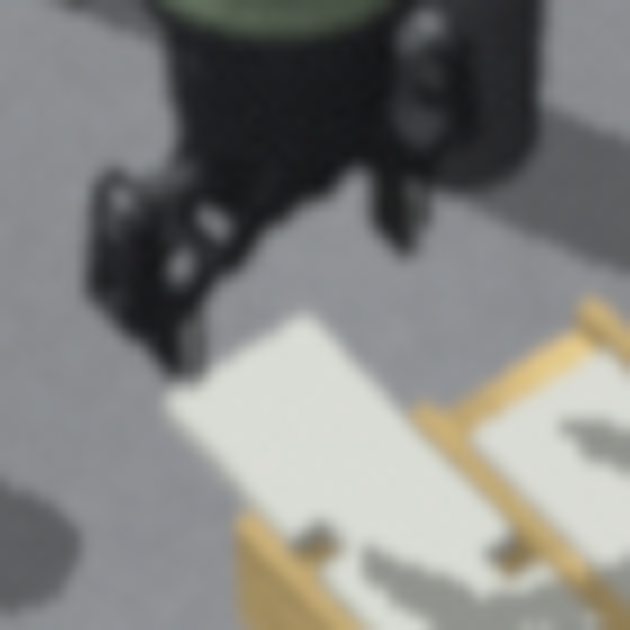

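```bash
python3 -m pendant '[[20,0,0,0],[20,0,0,0],[15,0,0,0],[15,0,0,0],[10,0,0,0],[6,0,0,0],[0,0,0,0]]'
python3 - <<'E'
from fit import *
s=snap('scene','scene5')
crop(s,280,170,350,240,9,'f5')
from go import go
go(.535,.1265,.03,8.66)
E
```

```text
clock: 9.12
position: [0.5357, 0.126, 0.0291]
tool_rot: [-1.335, 1.57, -2.755]
force: [-0.9, 0.1, -1.0]
grip_width: 0.0857
clock 9.18 pos [0.5358 0.1261 0.0294] yaw 8.65 F [ 0.2  0.7 -0.2] grip 0.0856 tilt [ 1.e-04 -0.e+00 -1.e+00]
shift mm [-0.6 -0.8 -0.6] turn -0.01
```

View pics/f5.png

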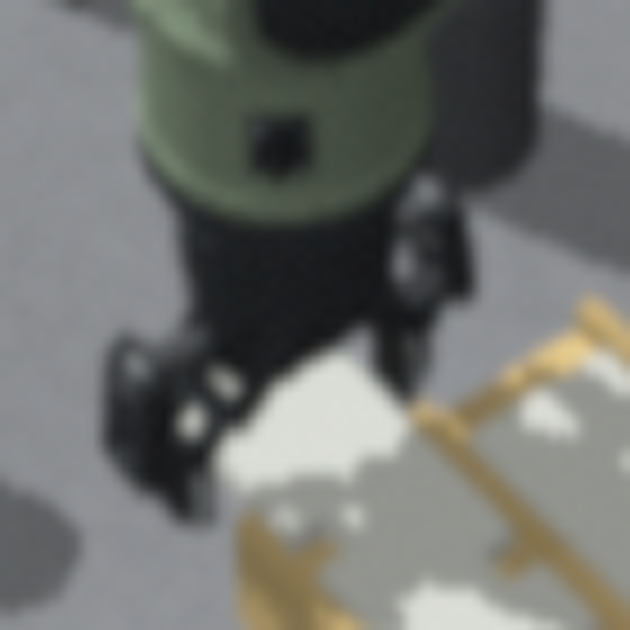

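```bash
python3 -m pendant '[[0,0,0,0],[0,0,0,0],[0,0,0,0],[0,0,0,0],[0,0,0,0]]' -1 70
python3 -m pendant '[[-5,0,0,0],[-10,0,0,0],[0,0,0,0],[0,0,0,0]]'
python3 - <<'E'
from fit import *
s=snap('scene','scene6')
crop(s,280,170,360,240,9,'f6')
from go import go
go(.535,.1265,.03,8.66)
E
```

```text
clock: 9.8
position: [0.536, 0.1262, 0.0299]
tool_rot: [1.852, 1.57, 0.432]
force: [-1.6, -1.7, 6.7]
grip_width: 0.063
clock: 10.3
position: [0.5357, 0.1261, 0.0444]
tool_rot: [1.787, 1.571, 0.368]
force: [0.1, -1.0, -1.2]
grip_width: 0.0626
clock 10.35 pos [0.5356 0.1261 0.0442] yaw 8.66 F [-0.2  0.3 -0.8] grip 0.0627 tilt [-2.e-04 -0.e+00 -1.e+00]
shift mm [14.2 -0.6 -0.5] turn -0.00
```

View pics/f6.png

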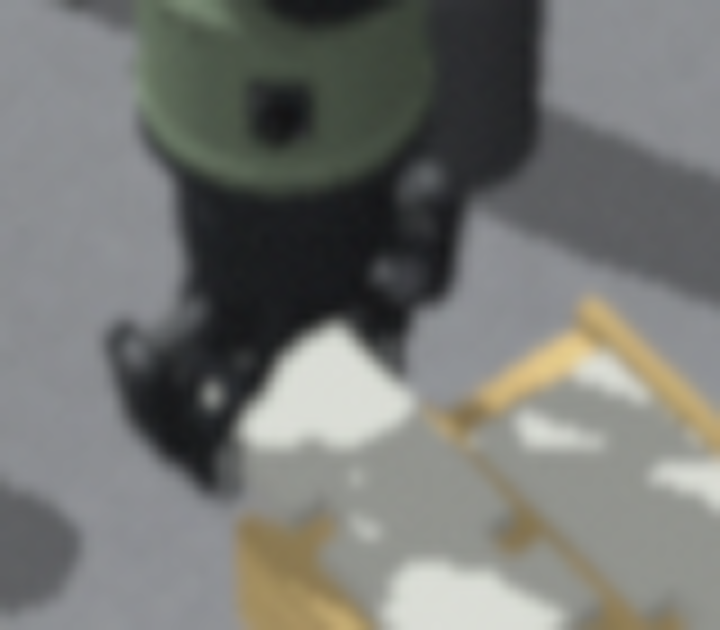

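```bash
python3 -m pendant '[[-10,0,0,0],[-20,0,0,0],[-25,0,0,0],[-25,0,0,0],[-25,0,0,0],[-25,0,0,0],[-20,0,0,0],[-10,0,0,0],[0,0,0,0]]'
python3 - <<'E'
from fit import *
s=snap('scene','scene7')
crop(s,250,130,390,250,6,'f7')
from go import go
go(.523,-.274,.205,23.5)
E
```

```text
clock: 11.48
position: [0.5358, 0.1261, 0.2047]
tool_rot: [1.844, 1.57, 0.424]
force: [-0.3, 0.6, -2.0]
grip_width: 0.0629
clock 11.53 pos [0.5355 0.1261 0.204 ] yaw 8.66 F [-0.2 -0.8 -1.4] grip 0.063 tilt [-2.e-04 -0.e+00 -1.e+00]
shift mm [ -0.9 -72.7 393.6] turn -14.84
```

View pics/f7.png

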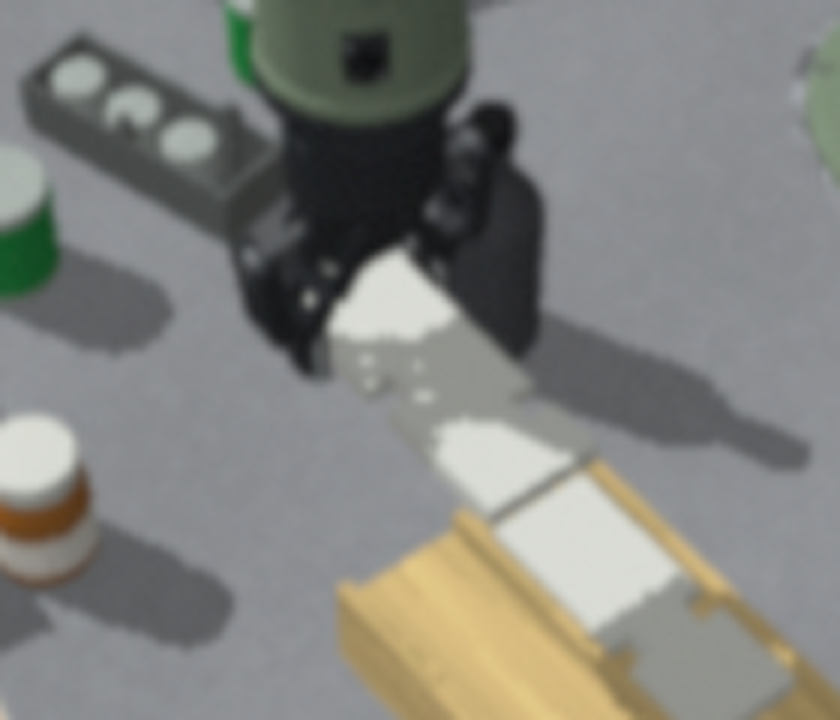

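```bash
python3 -m pendant '[[0,-3,15,0],[0,-5,28,0],[0,-6,36,-2],[0,-6,38,-2],[0,-7,38,-2],[0,-7,38,-2],[0,-7,38,-2],[0,-7,38,-2],[0,-7,36,-2],[0,-6,30,-0.8],[0,-4,20,0],[0,-2,10,0]]'
python3 -m pendant '[[0,0,0,0],[0,0,0,0]]'
python3 -c "
from go import *
go(.523,-.274,.205,23.5)"
```

```text
clock: 13.02
position: [0.5672, -0.2436, 0.2038]
tool_rot: [-2.055, 1.57, 3.065]
force: [0.7, 0.1, -0.4]
grip_width: 0.0626
clock: 13.28
position: [0.5676, -0.2413, 0.2042]
tool_rot: [3.097, 1.57, 1.936]
force: [-0.1, 0.3, -0.7]
grip_width: 0.0628
clock 13.28 pos [ 0.5676 -0.2413  0.2042] yaw 23.52 F [-0.1  0.3 -0.7] grip 0.0628 tilt [-2.e-04  5.e-04 -1.e+00]
shift mm [ -0.8 -54.   12.2] turn 0.02
```

```bash
python3 -m pendant '[[0,-10,2,0],[0,-20,4,0],[10,-16,4,0],[20,-8,2,0],[20,0,0,0],[20,0,0,0],[10,0,0,0],[0,0,0,0],[0,0,0,0]]'
python3 - <<'E'
from fit import *
s=snap('scene','scene8');t=snap('top','top8')
crop(s,230,90,330,180,8,'g1');crop(t,350,120,470,220,6,'g2')
from go import go
go(.523,-.274,.124,23.5)
E
```

```text
clock: 14.4
position: [0.5229, -0.2753, 0.1249]
tool_rot: [0.668, 1.57, -0.493]
force: [-0.0, 0.9, -0.4]
grip_width: 0.0629
clock 14.5 pos [ 0.5231 -0.2752  0.125 ] yaw 23.46 F [ 0.1 -0.7 -0.9] grip 0.0634 tilt [ 9.e-04 -4.e-04 -1.e+00]
shift mm [ 1.   0.4 -1.1] turn -0.04
```

View pics/g1.png

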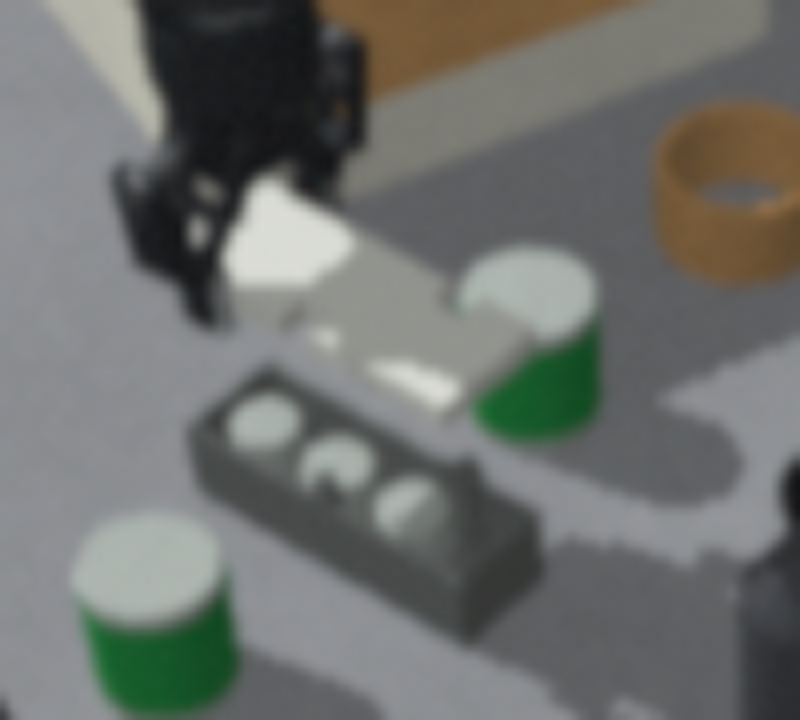

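View pics/g2.png

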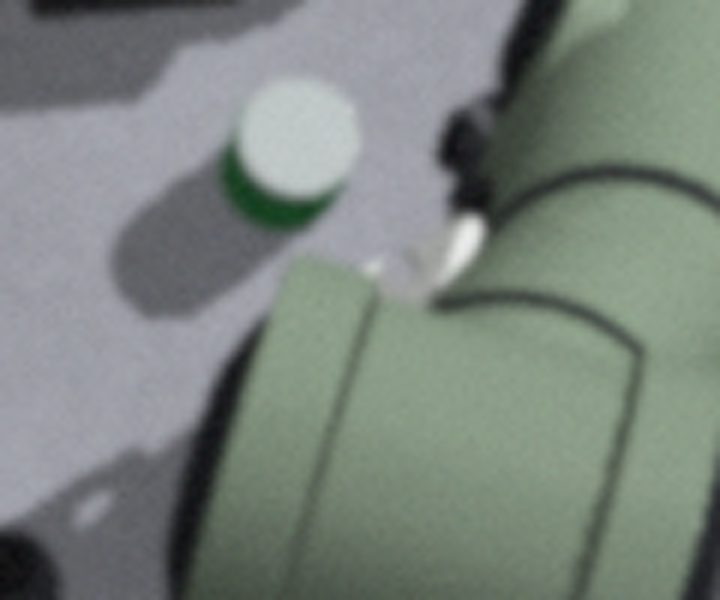

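```bash
cat > edge.py <<'E'
from fit import *
def gray(imgs): return cv2.GaussianBlur(np.mean([cv2.cvtColor(i,cv2.COLOR_RGB2GRAY).astype(float) for i in imgs],0),(0,0),0.7)
def edgefit(views,p0,free=(1,1,1),w=4,iters=8,dz=0):
    """views: (frame,gray,edges) edges: (A,B,sign) sign=+1 if brighter on the outward(+normal) side; outward = away from projected model centre. p=(x,y,yaw[,z])"""
    p=np.array(p0,float); free=np.array(free,bool)
    for it in range(iters):
        S=[]  # world pts measured: (frame, X, n, d)
        ww=w if it<3 else 2.5
        for f,g,edges,c in views:
            cen=proj(f,world(p,[c]))[0]
            for ei,(A,B,sg) in enumerate(edges):
                T=np.linspace(.06,.94,25)[:,None]; X=np.array(A)*(1-T)+np.array(B)*T
                q=proj(f,world(p,X)); d=(q[-1]-q[0])/np.linalg.norm(q[-1]-q[0]); n=np.array([-d[1],d[0]])
                if (q.mean(0)-cen)@n<0:n=-n
                o=np.arange(-ww-1,ww+1.01,.25)
                P=q[:,None]+n*o[None,:,None]
                prof=cv2.remap(g.astype(np.float32),P[...,0].astype(np.float32),P[...,1].astype(np.float32),cv2.INTER_CUBIC)
                gr=sg*np.gradient(prof,o,axis=1)
                prof_m=cv2.blur(gr,(1,5))
                for i in range(len(T)):
                    r=prof_m[i,4:-4];k=int(np.argmax(r))
                    if r[k]<4 or k in(0,len(r)-1): continue
                    a,b,c2=r[k-1],r[k],r[k+1];sub=.5*(a-c2)/(a-2*b+c2+1e-9)
                    S.append((f,X[i],n,q[i]+n*(o[4+k]+.25*sub),ei))
        def res(v):
            pp=p.copy();pp[free]=v;out=[]
            for f,X,n,m,ei in S: pass
            for f in {id(s[0]):s[0] for s in S}.values():
                ss=[s for s in S if s[0] is f]
                q=proj(f,world(pp,[s[1] for s in ss]));out+=list(np.einsum('ij,ij->i',q-np.array([s[3] for s in ss]),np.array([s[2] for s in ss])))
            return np.array(out)
        so=least_squares(res,p[free],loss='soft_l1',f_scale=.3);p[free]=so.x
    r=res(so.x); st={}
    es=[s[4] for f in {id(s[0]):s[0] for s in S}.values() for s in S if s[0] is f]
    for e in set(es): st[e]=(sum(np.array(es)==e),round(float(np.mean(r[np.array(es)==e])),2),round(float(np.std(r[np.array(es)==e])),2))
    return p,st
E
python3 - <<'E'
from edge import *
a,b=.085,.029
S=[load(f'scene{i}') for i in range(0,5)];gs=gray([f['img'] for f in S[:1]+S[1:3]])
T=[load(f'top{i}') for i in (0,1,2)];gt=gray([f['img'] for f in T])
R=.044
es=[([-a,b,R],[a,b,R],1),([-a,-b,R],[-a,b,R],1),([-a,-b,0],[a,-b,0],1)]
es2=es+[([a,-b,0],[a,b,0],1)]
# top: far sides are -x end (rim), -y side (rim) ; near sides +x end bottom, +y bottom
et=[([-a,-b,R],[a,-b,R],1),([-a,-b,R],[-a,b,R],1),([-a,b,0],[a,b,0],1)]
for n,v in (('scene',[(S[0],gs,es,[0,0,.02])]),('scene+',[(S[0],gs,es2,[0,0,.02])]),('top',[(T[0],gt,et,[0,0,.02])]),):
    for p0 in ([.504,-.2306,1.98],):
        p,st=edgefit(v,p0);print(n,p.round(4),np.degrees(p[2]).round(2),st)
for f,n,(u0,v0,u1,v1),SS,p in((S[0],'os2',(240,125,310,175),11,edgefit([(S[0],gs,es,[0,0,.02])],[.504,-.2306,1.98])[0]),(T[0],'ot2',(375,150,455,210),9,edgefit([(T[0],gt,et,[0,0,.02])],[.504,-.2306,1.98])[0])):
    im=cv2.resize(f['img'][v0:v1,u0:u1,::-1],None,fx=SS,fy=SS,interpolation=cv2.INTER_CUBIC)
    for X in (rect(.085,.029,.044),rect(.085,.029,0),[[.045+a,.024+b,.058] for a,b in((-.004,-.004),(.004,-.004),(.004,.004),(-.004,.004))],[[a,-.024+b,.058] for a,b in((-.004,-.004),(.004,-.004),(.004,.004),(-.004,.004))]):
        q=((proj(f,world(p,X))-[u0,v0]+.5)*SS-.5).round().astype(int)
        cv2.polylines(im,[q],True,(0,0,255),1)
    cv2.imwrite(f'pics/{n}.png',im)
E
```

```text
scene [ 0.5062 -0.2324  1.9946] 114.28 {0: (np.int64(25), 0.22, 0.29), 1: (np.int64(25), 0.01, 0.17), 2: (np.int64(25), 0.19, 0.16)}
scene+ [ 0.5067 -0.2335  1.9931] 114.19 {0: (np.int64(25), 0.22, 0.33), 1: (np.int64(25), 0.24, 0.15), 2: (np.int64(25), 0.19, 0.15), 3: (np.int64(25), 0.24, 0.18)}
top [ 0.5004 -0.2332  1.9963] 114.38 {0: (np.int64(25), -0.44, 0.33), 1: (np.int64(25), 0.01, 0.28), 2: (np.int64(25), -0.49, 0.36)}
```

View pics/os2.png

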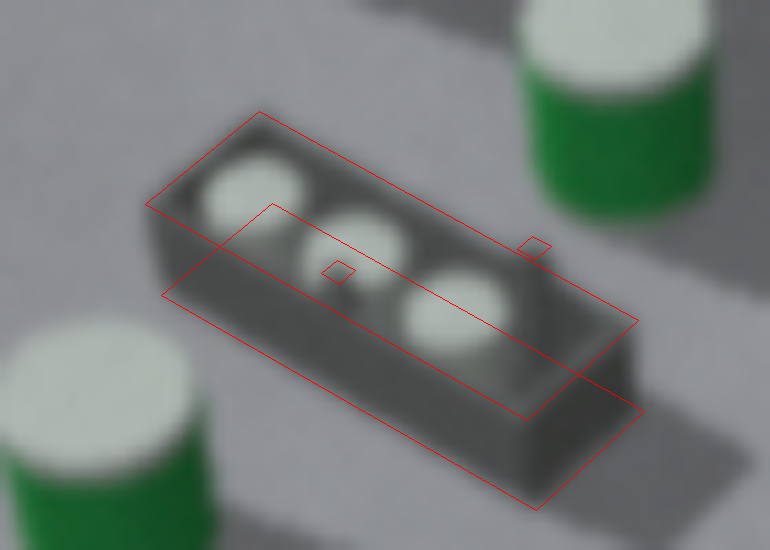

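View pics/ot2.png

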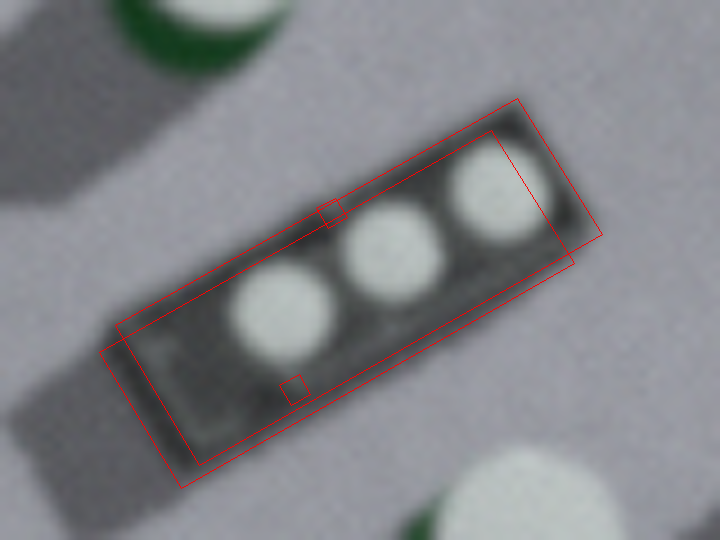

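```bash
python3 - <<'E'
from edge import *
from go import *
fs=[grab_frame('scene') for _ in range(6)]
pickle.dump(fs,open('pics/s8.pkl','wb'))
o=bot.observe();M=R.from_euler('xyz',o['tool_rot']).as_matrix()
im=np.mean([f['img'].astype(float) for f in fs],0)
s=fs[0];u0,v0,u1,v1,S=250,105,302,147,15
z=cv2.resize(im[v0:v1,u0:u1,::-1],None,fx=S,fy=S,interpolation=cv2.INTER_CUBIC);z=np.clip((z-60)*1.4,0,255).astype(np.uint8)
yaw=np.radians(113.5);p=[.523-.0475*-np.cos(yaw)*1-0, -.275+.0475*np.sin(yaw),yaw]
p=[.523+.0475*np.cos(yaw),-.2752+.0475*np.sin(yaw),yaw];print(p)
for zz in(.0065,-.0055):
    q=((proj(s,world(p,rect(.085,.032,.1515+zz-.0005)))-[u0,v0]+.5)*S-.5).round().astype(int)
    cv2.polylines(z,[q],True,(0,0,255) if zz>0 else (255,0,0),1)
cv2.imwrite('pics/g3.png',z)
E
```

```text
[np.float64(0.5040594192260508), np.float64(-0.2316396464667066), np.float64(1.980948701013564)]
```

View pics/g3.png

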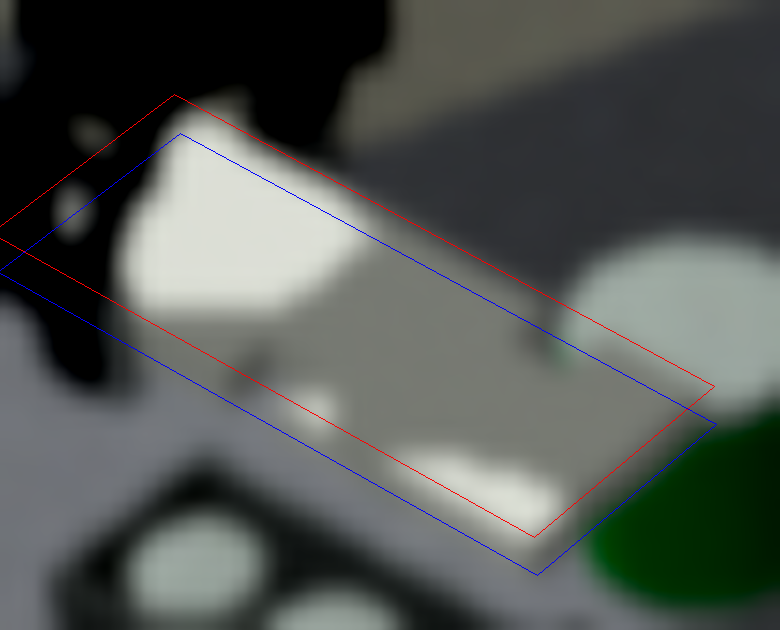

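```bash
python3 -m pendant '[[10,0,0,-0.8],[15,0,0,0],[15,0,0,0],[15,0,0,0],[10,0,0,0],[10,0,0,0],[0,0,0,0],[0,0,0,0]]'
cat > look.py <<'E'
from edge import *
from go import *
def look(tag,tray,h=.0265,off=.0475,box=(240,115,310,170),S=11,n=4):
    fs=[grab_frame('scene') for _ in range(n)];pickle.dump(fs,open(f'pics/{tag}.pkl','wb'))
    ob=[bot.observe()];P=np.array(ob[0]['position']);M=R.from_euler('xyz',ob[0]['tool_rot']).as_matrix()
    yaw=np.arctan2(M[1,1],M[0,1])+np.pi/2
    p=[P[0]+off*np.cos(yaw),P[1]+off*np.sin(yaw),yaw];print('cover kin',np.round(p,4),np.degrees(yaw).round(2),'z',P[2]+h,'F',np.round(ob[0]['force'],1),'grip',ob[0]['grip_width'])
    im=np.mean([f['img'].astype(float) for f in fs],0);s=fs[0];u0,v0,u1,v1=box
    z=cv2.resize(im[v0:v1,u0:u1,::-1],None,fx=S,fy=S,interpolation=cv2.INTER_CUBIC);z=np.clip((z-20)*1.1,0,255).astype(np.uint8)
    cv2.imwrite(f'pics/{tag}_raw.png',z)
    def dr(p,X,c):
        q=((proj(s,world(p,X))-[u0,v0]+.5)*S-.5).round().astype(int);cv2.polylines(z,[q],True,c,1)
    dr(p,rect(.085,.032,P[2]+h+.006),(0,0,255));dr(p,rect(.085,.032,P[2]+h-.006),(255,0,0))
    for T,c in zip(tray,((0,255,0),(0,255,255))):
        dr(T,rect(.085,.029,.044),c);dr(T,rect(.085,.029,0),c)
        for a,b in((.045,.024),(0,-.024)): dr(T,[[a+i,b+j,.058] for i,j in((-.004,-.004),(.004,-.004),(.004,.004),(-.004,.004))],c)
    cv2.imwrite(f'pics/{tag}.png',z)
E
python3 -c "
from look import *
look('k1',[[.5062,-.2324,1.9946]])"
```

```text
clock: 15.8
position: [0.523, -0.2751, 0.0496]
tool_rot: [0.672, 1.57, -0.475]
force: [0.4, 0.3, -1.8]
grip_width: 0.0627
cover kin [ 0.5035 -0.2317  1.9942] 114.26 z 0.07620429142545239 F [ 0.3 -0.2 -2.2] grip 0.06290708180459709
```

View pics/k1.png

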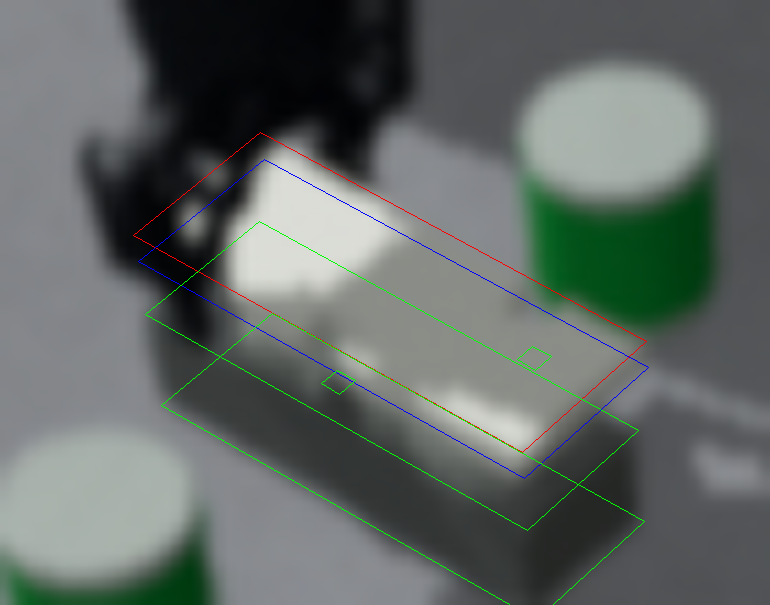

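View pics/k1_raw.png

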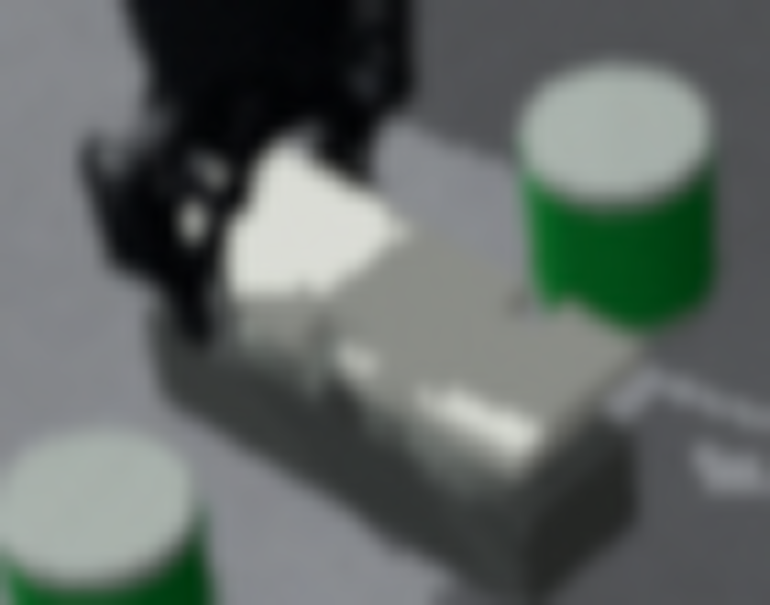

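```bash
python3 - <<'E'
from look import *
fs=pickle.load(open('pics/k1.pkl','rb'));im=np.mean([f['img'].astype(float) for f in fs],0)
u0,v0,u1,v1,S=270,135,305,172,20
z=cv2.resize(im[v0:v1,u0:u1,::-1],None,fx=S,fy=S,interpolation=cv2.INTER_CUBIC);z=np.clip((z-30)*1.3,0,255).astype(np.uint8)
for k in range(0,z.shape[1],100): cv2.line(z,(k,0),(k,6),(0,0,255),1)
cv2.imwrite('pics/k1z.png',z)
E
```

```text
(no output)
```

View pics/k1z.png

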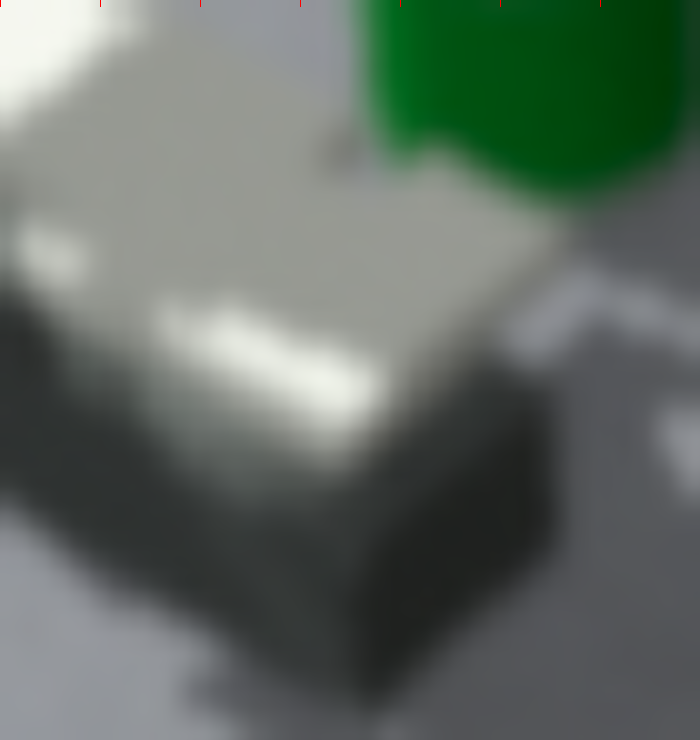

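```bash
python3 -m pendant '[[0,2,2,0],[5,0,0,0],[4,0,0,0],[0,0,0,0],[0,0,0,0]]'
python3 -c "
from look import *
look('k2',[[.5064,-.2330,1.9946]],box=(245,120,310,170),S=12,n=6)"
```

```text
clock: 16.62
position: [0.5254, -0.276, 0.0403]
tool_rot: [-2.001, 1.571, 3.134]
force: [-0.2, -0.2, -0.6]
grip_width: 0.063
cover kin [ 0.506  -0.2327  1.9941] 114.25 z 0.06691076550405838 F [ 0.9  0.3 -0. ] grip 0.06312733841442773
```

View pics/k2.png

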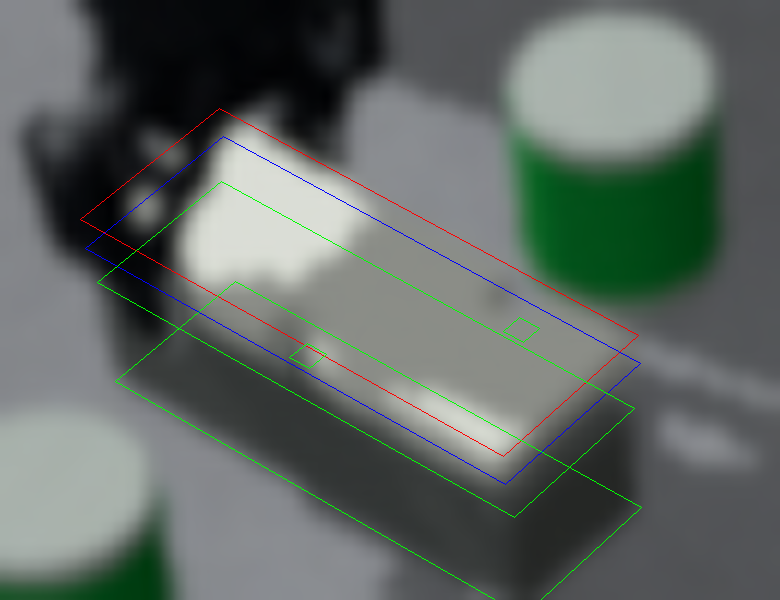

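View pics/k2_raw.png

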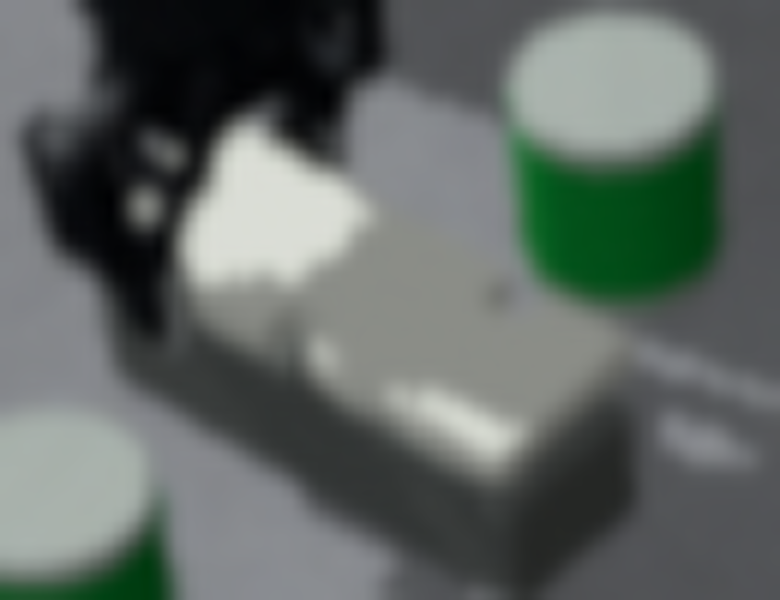

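```bash
python3 -m pendant '[[2,0,0,0],[2,0,0,0],[2,0,0,0],[0,0,0,0]]'
python3 -c "
from look import *
look('k3',[[.5064,-.2330,1.9946]],box=(245,120,310,170),S=12,n=4)"
```

```text
clock: 17.42
position: [0.5254, -0.2759, 0.0341]
tool_rot: [-2.356, 1.571, 2.78]
force: [-0.5, -0.2, -1.4]
grip_width: 0.0634
cover kin [ 0.506  -0.2326  1.9942] 114.26 z 0.06085530043783435 F [-0.5 -0.1 -0.2] grip 0.06279329069302443
```

View pics/k3_raw.png

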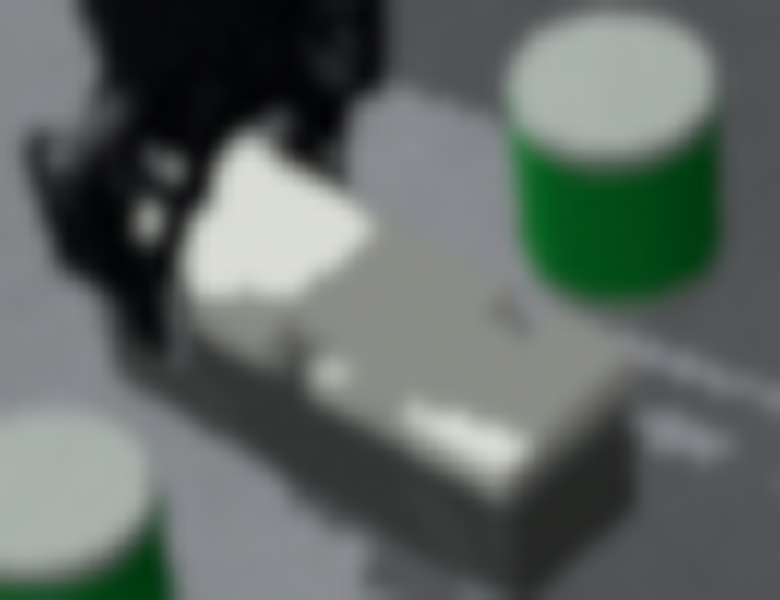

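```bash
python3 -m pendant '[[1,0,0,0],[1,0,0,0],[1,0,0,0],[0,0,0,0]]'
python3 -m pendant '[[1,0,0,0],[1,0,0,0],[1,0,0,0],[0,0,0,0]]'
python3 -c "
from look import *
look('k4',[[.5064,-.2330,1.9946]],box=(245,120,310,170),S=12,n=4)"
```

```text
clock: 18.12
position: [0.5254, -0.2759, 0.0312]
tool_rot: [-2.196, 1.571, 2.94]
force: [0.0, -0.1, -0.6]
grip_width: 0.0627
clock: 18.62
position: [0.5254, -0.2759, 0.0282]
tool_rot: [-2.228, 1.571, 2.908]
force: [-0.6, -0.3, -1.1]
grip_width: 0.063
cover kin [ 0.506  -0.2327  1.9941] 114.26 z 0.054836898038443355 F [-0.6 -0.  -1.5] grip 0.06291948874547018
```

View pics/k4_raw.png

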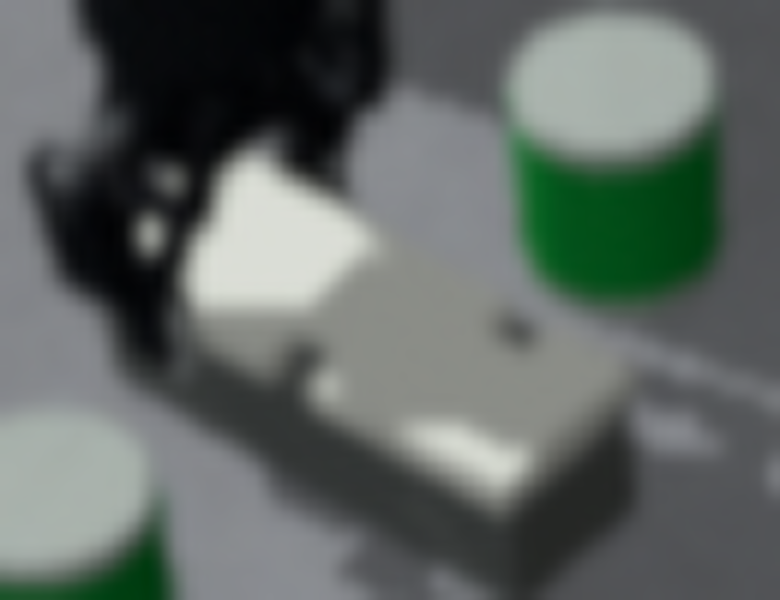

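```bash
python3 -m pendant '[[1,0,0,0],[1,0,0,0],[0,0,0,0]]'
python3 -m pendant '[[1,0,0,0],[0.5,0,0,0],[0,0,0,0]]'
python3 -m pendant '[[0.5,0,0,0],[0,0,0,0]]'
```

```text
clock: 19.2
position: [0.5254, -0.2759, 0.0262]
tool_rot: [-2.367, 1.571, 2.769]
force: [0.7, 0.4, -1.7]
grip_width: 0.0628
clock: 19.58
position: [0.5254, -0.276, 0.0248]
tool_rot: [-2.199, 1.571, 2.937]
force: [-1.0, -0.1, -1.2]
grip_width: 0.0628
clock: 19.82
position: [0.5255, -0.276, 0.0243]
tool_rot: [0.341, 1.571, -0.807]
force: [-0.1, 0.1, -1.1]
grip_width: 0.0627
```

```bash
python3 -m pendant '[[0.5,0,0,0],[0,0,0,0]]'
python3 -m pendant '[[0.5,0,0,0],[0,0,0,0]]'
python3 -c "
from look import *
look('k5',[[.5064,-.2330,1.9946]],box=(245,120,310,170),S=12,n=6)"
```

```text
clock: 20.08
position: [0.5255, -0.276, 0.0242]
tool_rot: [1.298, 1.571, 0.15]
force: [-2.6, 1.9, 8.2]
grip_width: 0.0627
clock: 20.32
position: [0.5255, -0.276, 0.0242]
tool_rot: [1.377, 1.57, 0.229]
force: [-5.7, 4.1, 17.2]
grip_width: 0.0627
cover kin [ 0.506  -0.2327  1.9941] 114.25 z 0.05065914394427128 F [-6.3  3.2 16.6] grip 0.06280463689806035
```

View pics/k5_raw.png

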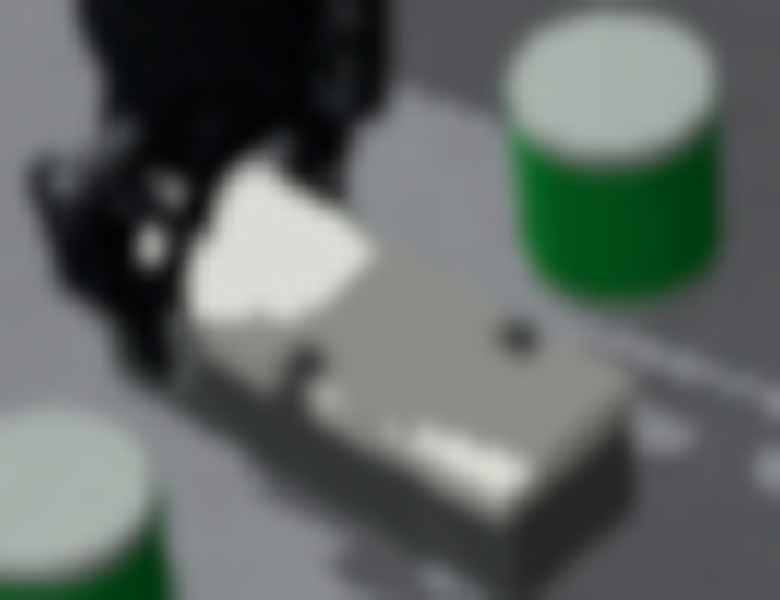

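```bash
python3 -m pendant '[[-1,0,0,0],[0,0,0,0]]'
python3 -m pendant '[[0,0,0,0],[0,0,0,0],[0,0,0,0],[0,0,0,0]]' 0.9
python3 -c "
from look import *
look('k6',[[.5064,-.2330,1.9946]],box=(245,120,310,170),S=12,n=4)"
```

```text
clock: 20.88
position: [0.5255, -0.276, 0.0243]
tool_rot: [0.429, 1.571, -0.718]
force: [0.5, 0.2, -1.3]
grip_width: 0.0629
clock: 21.38
position: [0.5254, -0.276, 0.0243]
tool_rot: [-1.64, 1.571, -2.788]
force: [-0.1, -0.5, -0.1]
grip_width: 0.0812
cover kin [ 0.506  -0.2327  1.9941] 114.26 z 0.050807377514379644 F [0.1 0.8 0.1] grip 0.08120816582666145
```

View pics/k6_raw.png

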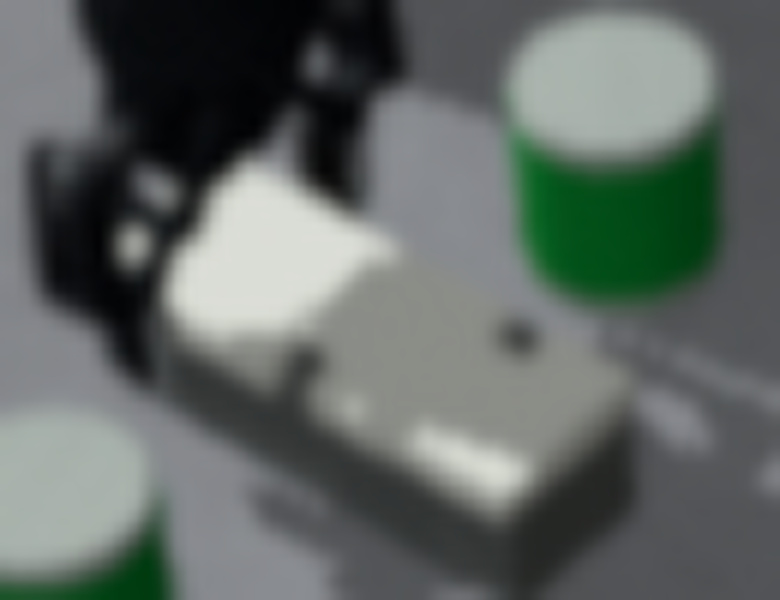

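Released and it did not drop visibly. Rise straight up and look with both cameras.

```bash
python3 -m pendant '[[-10,0,0,0],[-20,0,0,0],[-30,0,0,0],[-30,0,0,0],[-40,0,0,0],[-40,0,0,0],[0,0,-40,0],[0,0,-50,0],[0,0,-50,0],[0,0,-50,0],[0,0,-50,0],[0,0,-40,0]]'
python3 -m pendant '[[0,0,-50,0],[0,0,-50,0],[0,0,-40,0],[0,0,0,0]]'
python3 - <<'E'
from edge import *
S=[grab_frame('scene') for _ in range(4)];T=[grab_frame('top') for _ in range(4)]
pickle.dump((S,T),open('pics/fin.pkl','wb'))
for fs,n,(u0,v0,u1,v1),k in((S,'z1',(240,120,310,175),11),(T,'z2',(375,145,455,210),9)):
    im=np.mean([f['img'].astype(float) for f in fs],0)[v0:v1,u0:u1,::-1]
    cv2.imwrite(f'pics/{n}.png',cv2.resize(im,None,fx=k,fy=k,interpolation=cv2.INTER_CUBIC).clip(0,255).astype(np.uint8))
cv2.imwrite('pics/z3.png',S[0]['img'][:,:,::-1])
E
```

```text
clock: 23.08
position: [0.4096, -0.0192, 0.1956]
tool_rot: [1.526, 1.569, 0.379]
force: [1.0, 0.7, -0.0]
grip_width: 0.0811
clock: 23.58
position: [0.3522, 0.109, 0.1954]
tool_rot: [1.862, 1.569, 0.719]
force: [-0.1, -0.5, 0.5]
grip_width: 0.0812
```

View pics/z1.png

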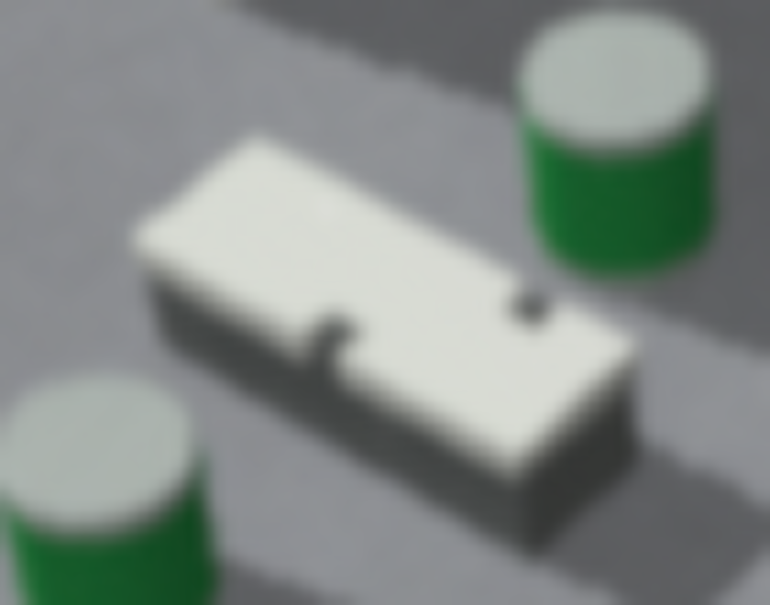

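View pics/z2.png

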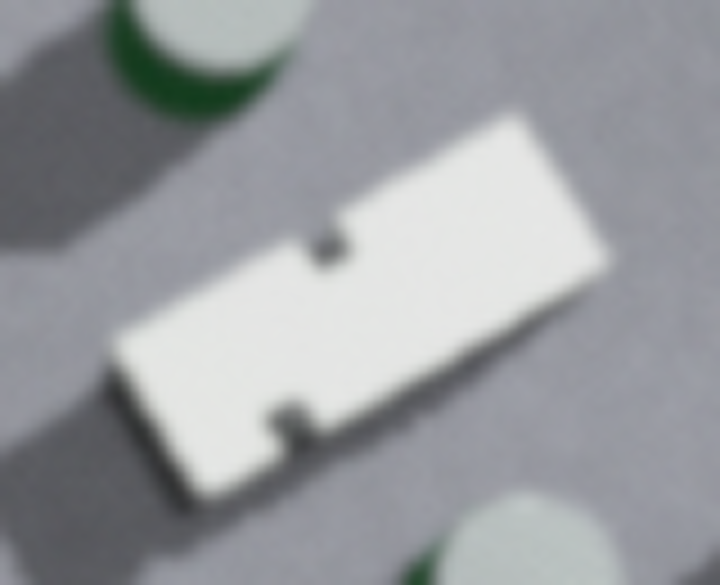

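View pics/z3.png

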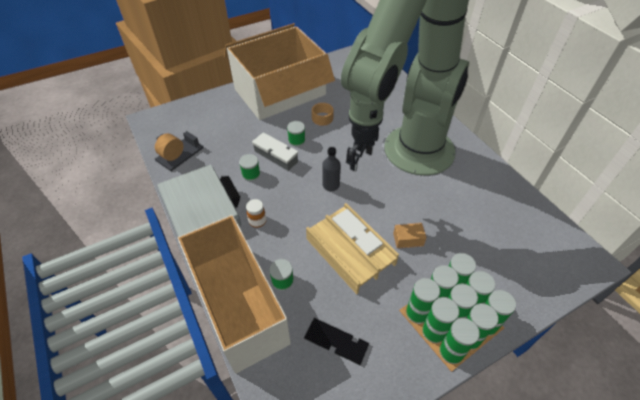

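```bash
python3 - <<'E'
from edge import *
S,T=pickle.load(open('pics/fin.pkl','rb'));gs=gray([f['img'] for f in S]);gt=gray([f['img'] for f in T])
a,b,Z=.085,.032,.056
c=[([-a,b,Z],[.03,b,Z],-1),([-a,-b,Z],[-a,b,Z],-1),([a,-b,Z],[a,b,Z],-1),([-a,-b,Z-.012],[-.02,-b,Z-.012],-1),([.02,-b,Z-.012],[a,-b,Z-.012],-1)]
p,st=edgefit([(S[0],gs,c,[0,0,.05])],[.506,-.2327,1.994]);print('cover scene',p.round(4),np.degrees(p[2]).round(2),st)
c=[([-a,-b,Z],[-.015,-b,Z],-1),([.015,-b,Z],[a,-b,Z],-1),([-a,-b,Z],[-a,b,Z],-1),([a,-b,Z],[a,b,Z],-1),([-a,b,Z],[.03,b,Z],-1)]
p,st=edgefit([(T[0],gt,c,[0,0,.05])],[.504,-.2327,1.994]);print('cover top',p.round(4),np.degrees(p[2]).round(2),st)
b=.029
e=[([-a+.01,-b,0],[a,-b,0],1),([a,-b,0],[a,b,0],1)]
s0=[load(f'scene{i}') for i in (0,1,2)];g0=gray([f['img'] for f in s0])
for n,f,g in(('before',s0[0],g0),('after',S[0],gs)):
    p,st=edgefit([(f,g,e,[0,0,.02])],[.506,-.233,1.994]);print('tray base',n,p.round(4),np.degrees(p[2]).round(2),st)
# change outside
d=np.abs(g0-gs);print('flask diff',d[145:190,320:342].max().round(0),'waisted',d[205:255,335:385].max().round(0))
E
```

```text
cover scene [ 0.5052 -0.2335  2.0046] 114.86 {0: (np.int64(25), 0.3, 0.1), 1: (np.int64(25), -0.34, 0.14), 2: (np.int64(25), -0.36, 0.24), 3: (np.int64(25), 0.35, 0.4), 4: (np.int64(25), 0.08, 0.24)}
cover top [ 0.5056 -0.232   1.9967] 114.4 {0: (np.int64(25), -0.15, 0.09), 1: (np.int64(25), -0.07, 0.09), 2: (np.int64(25), -0.46, 0.08), 3: (np.int64(25), -0.46, 0.15), 4: (np.int64(25), -0.31, 0.19)}
tray base before [ 0.5062 -0.2348  1.9788] 113.38 {0: (np.int64(25), -0.0, 0.12), 1: (np.int64(25), 0.0, 0.14)}
tray base after [ 0.5064 -0.2348  1.981 ] 113.5 {0: (np.int64(25), 0.01, 0.15), 1: (np.int64(25), -0.01, 0.17)}
flask diff 36.0 waisted 103.0
```

```bash
python3 - <<'E'
from edge import *
S,T=pickle.load(open('pics/fin.pkl','rb'));t0=load('top0');s0=load('scene0')
f=lambda im,b:cv2.resize(im[b[1]:b[3],b[0]:b[2],::-1],None,fx=4,fy=4)
A=[f(s0['img'],(300,140,400,240)),f(S[0]['img'],(300,140,400,240))]
cv2.imwrite('pics/z4.png',cv2.hconcat(A))
E
```

```text
(no output)
```

View pics/z4.png

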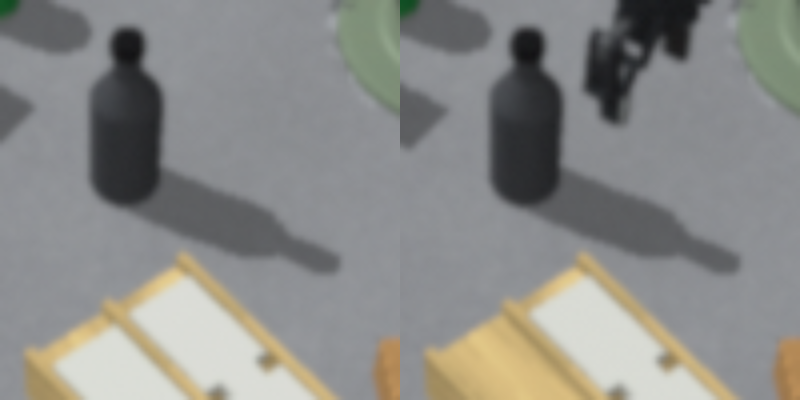

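The flask and the waisted cover are where they were, and the gripper is in free air. Handing in.

```bash
python3 -c "
from workcell import *
print(job_done())"
```

```text
the job is handed in; nothing more can be done
None
```

I put the staggered-notch cover (far lane, rack y = -39 mm) on the ration tray and handed the job in at about 24 s of the 58 s allowed; no verdict came back.

I pushed the cover out to about 57 mm of overhang and gripped it across its sides. I then lowered it slowly onto the tray, stopped at a firm 17 N contact with its centre about 50.7 mm high, relaxed the pressure and released.

**Last checks:**
- **Keys:** both cameras show both keys in their notches.
- **Position:** the cover is about 1 mm from the tray's centre in the scene camera, and turned within about 1 degree of it.
- **Tray:** it moved about 0.2 mm by image fit.
- **Flask and waisted cover:** both look unmoved.
- **Other bystanders:** I checked these only by eye, in the final full scene picture.
- **Flatness:** I did not measure the cover's tilt. Its contact height and the pictures agree with it lying flat.

**What disagreed or went less well:**
- Before placing, the two cameras differed by about 6 mm on the tray's x position. I relied on the scene camera, because it matched the robot's own position for the held cover.
- In the final scene fit the tray's yaw came out 113.4 to 114.3 degrees depending on which edges I used, and the cover's 114.4 to 114.9.
- While withdrawing, the gripper passed over the flask with only about 15 mm to spare, but touched nothing.

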